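# Load a dock into the drop-down-door test cell

## Robot

A 6-joint arm with a two-finger parallel gripper is mounted at the origin on the work surface. World frame = base frame: x ahead of the robot, y to its left, z up, the work surface at z = 0. Lengths are in m, angles in rad, forces in N, time in s.
With the tool pointing down it reaches from about 0.35 to 0.725 m from the base axis. Payload 4.3 kg.
Tool frame: the origin (TCP) lies on the front face of the gripper's body, between the roots of the fingers; the fingertips stand 73 mm ahead of it and the grasp point (between the pads) lies 54 mm ahead of it; z points along the fingers, y is the line along which they close (so a half turn about z gives the same grasp; the last joint's range is limited). The gripper opens to 85 mm and grips with 20 to 120 N. Pads are 22 mm wide; open, the fingers measure 114 mm over their backs; the gripper's body (76 mm by 85 mm) begins 54 mm behind the grasp point. The pads swing forward as they close: fully open they stand 13 mm farther back than shut.
Start: joints at [1.045, 0.377, 0.081, 1.274, 0, 1.46], TCP at [0.232, 0.526, 0.304] pointing down, gripper open.
Joint ranges: [-2.72, 2.72], [-0.84, 1.66], [-1.02, 1.22], [-1.77, 2.12], [-1.37, 1.28], [-3.14, 3.14]. Speed limits (rad/s): [2.57, 2.57, 3.14, 3.14, 3.14, 3.14].

## Interface

Orientations are given as a unit quaternion [x, y, z, w].
In Python, from workcell import telemetry, cams, order, outline_of, landmark_of gives the robot as it stands.
- The arm moves only by the tool drive_tool, never from a script. Its argument "rows" is a list of rows, each an object with "translation": the shift along the tool's x, y, z in m, a list of three; "twist": the turn about the tool's z in degrees; "gripper": the closure, from 0 (fully open) to 1 (shut). A call has 1 to 8 rows; each row shifts and turns the commanded pose from where the row before left it, along the tool's axes as they then stand; what a row does not reach is not made up. A row lasts 1/8 s, in which the tool goes at most 62.5 mm and 10.7 degrees, less where a joint would pass 70% of its speed; a pose out of reach is approached as far as the arm can. A call with a gripper value outside its range is refused whole. The fingers move at their own pace and stop on an object; "squeeze" is the grip in N (left out, the last holds). Time passes only in rows, so rows that do not move let the fingers close. It gives the time, the measured TCP pose, the force, the opening and the grip force at its end, in the units of the state.
- telemetry.state(): the state, without advancing time (a new reading comes with each control period).
- cams.camera(name): name is "side" or "top" or "wrist"; returns a dict with "img" (480x640x3 uint8, red, green, blue), "vfov" (degrees; the focal length in pixels is half the picture's height over the tangent of half this angle, whatever the lens; pixels are square), "cx", "cy" (the principal point, pixels), "rvec" (rotation vector, rad) and "tvec" (3), from world to camera coordinates, as OpenCV has them; the wrist camera has in their place "mount" (4x4, takes a point from camera to tool coordinates, whose origin is the TCP and whose axes are the flange's). Camera axes: x right, y down, z forward; pixel columns grow to the right and rows downward; lengths in m; the calibration is good to about 2 mm. A picture is of the moment at which its call begins: read the wrist's pose just before it. There is no depth.
- order.job_done(): hands the job in; it is judged then, once.
Trained networks look in a picture, given as the dict that the camera call returned (one of the last four; its "shot" number tells which), for a name from the list of things; names that differ only in an ending like _2 or _b are one class to them, and where a whole thing is asked for, a point or a joint stands for the part that bears it (a point fixed in the world has none). Each returns a list of dicts, best first, with "p" (0 to 1); they miss things now and then, are a little off and sometimes report something else, mostly with a low value. They report only what shows in the picture. A call takes as long as a camera call. They do not tell look-alikes from the thing itself.
- outline_of(picture, query): "mask" (480x640 bool, what is visible of it) and "bbox" ([left, top, right, bottom] in pixels, round what is visible of it).
- landmark_of(picture, query): "at" ([column, row] in pixels: a listed point, or the origin of a listed thing).
The state is a dict: "t": time; "joint_positions": joint angles; "qvel": joint speeds; "tau": joint torques, N m; "eef_pos": TCP position; "orientation": TCP orientation; "contact_force": force on the tool from outside, world axes, zero at the start; "wrist_torque": the same for the moment, N m; "width": opening from 0.0 (shut) to 1.0 (fully open); "finger_force": force on a finger pad.
Only numpy, scipy, OpenCV 4.12 (cv2) and the standard library are available. Lean on these libraries where they do the work, as an engineer would, in place of code of your own. Each camera call takes 0.05 s, during which the arm holds its last target. There are 200 camera calls.

## Task

Pull the test cell's front door all the way down, set the docking unit flat on the cell's floor, fully inside, with its metal plug pointing straight at the socket block and lined up with the slot, then push the door back up fully shut. Put the dock down rather than dropping it, and leave the charger, the bin and the screwdriver where they are.

Things in the scene. Friction and masses are not known exactly. Their poses are not given: they have to be found in the camera images.
- chamber: Fixed test cell: grey plinth 190 deep x 270 wide x 45 mm high, above it an aluminium frame with clear side, rear and roof panels, 231 mm high in all; can be reached only through the front. Origin: on the bench, in the middle of the front edge; x points from the front (door side, facing the robot) to the rear, y across, z up.
- cell_floor (a point): Front edge of the cell's flat inner floor (the plinth's top), in the middle, 45 mm above the bench; axes as the cell's. The front opening is 238 mm wide between the posts and 170 mm high, up to the underside of the front roof beam. The inside is 182 mm deep to the clear rear wall. To pass under the beam the tool must lean back towards the robot by 40 to 50 degrees.
- door (a joint): Bottom-hinged front door of the cell, rad: 0 = shut (upright), grows as its top comes down towards the robot, 1.1 = fully down on its stop (its inner side then slopes up 27 degrees from the hinge towards the robot). May start a little ajar. A stiff friction hinge (0.75 N m) keeps it where it is left; the door weighs 0.6 kg; 7 N at the handle moves it.
- door_hinge (a point): Point on the door's hinge line, in the middle of its width: 7 mm in front of the cell's front edge, 45 mm above the bench. The hinge line is parallel to the cell's y. The door panel is 250 mm wide, 175 mm high from the hinge, 12 mm thick, its mid-plane passes through the hinge line.
- door_handle (a point): Middle of the handle: a steel bar 14 mm thick, 150 mm long over its ends, parallel to the hinge, standing in the panel's plane on two posts (60 mm either side of the middle) above the door's top edge: 220 mm from the hinge line, 45 mm beyond the edge. Shut it is 265 mm above the bench, 34 mm over the roof's front; fully down 145 mm. It moves with the door.
- socket: Fixed black socket block standing on the cell's inner floor at the rear, 30 deep x 50 wide x 40 mm high, its place across the cell varies. Origin: centre of its underside. Its front face, 15 mm from the origin towards its -x (towards the door), has a steel-rimmed slot in the middle, 15 mm above the floor. Its x is parallel to the cell's x.
- dock: Docking unit: loose oblong black block 100 long x 46 wide x 30 mm high, 0.2 kg (varies), with a steel plug 18 wide x 8 mm high sticking out 13 mm from the middle of one end. Lies flat on the bench to the left (+y) of the cell's front, plug end away from the robot. Origin: centre of the block's underside; x points along it to the plug, z up.
- dock_plug (a point): Tip of the dock's plug: 63 mm from the dock's origin along its x, 15 mm above its underside.
- charger: Bystander: loose square black charger 65 x 65 x 30 mm, without a plug. Origin: centre of its underside.
- bin: Bystander: loose open blue parts bin 120 x 100 x 60 mm, empty. Origin: centre of its underside.
- driver: Bystander: loose screwdriver lying flat, 180 mm long along its x, handle to -x, 26 mm thick. Origin on the bench under its middle.
Things that resemble listed ones, but are neither listed nor needed, are in the scene too. What is shaped like the dock but pink or turquoise is not meant.

How it is judged:
By the outcome, as a careful person would: the job done as asked, in the order asked, and still so for the second after the job is handed in, with the robot touching nothing.
It also fails if it takes over 69 s, if anything falls off the work surface, if the arm or the gripper's body presses on something with over 40 N, if the wrist force passes 120 N, or if a joint passes its speed limit or range.

## Working session

There is one attempt and no reset: what is moved stays moved. The work goes in short steps, Python scripts to look and compute and a tool call to move; the robot and the scene stay as the last step left them, time stands still between calls to the robot, and variables do not carry over. Pictures are saved under pics/ and viewed, at most 10 in all, crops included, and the job is handed in when it is done.

Besides the shell and the picture viewer there is one more tool, called by a JSON object that holds its "method" and its "body". drive_tool: Moves the arm, as the interface text tells. Its arguments: {"type":"object","properties":{"rows":{"type":"array","items":{"type":"object","properties":{"translation":{"type":"array","items":{"type":"number"}},"twist":{"type":"number"},"gripper":{"type":"number"}}}},"squeeze":{"type":"number"}},"required":["rows"]}

```bash
mkdir -p pics
cat > h.py <<'E'
import numpy as np, cv2
from scipy.spatial.transform import Rotation as R
from workcell import telemetry, cams, order, outline_of, landmark_of
def K(c):
    f=240/np.tan(np.radians(c["vfov"])/2); return f,c["cx"],c["cy"]
def ext(c,s=None):
    if "rvec" in c:
        Rm=cv2.Rodrigues(np.array(c["rvec"],float))[0]; t=np.array(c["tvec"],float).ravel(); return Rm.T,-Rm.T@t
    M=np.array(c["mount"]); Rt=R.from_quat(s["orientation"]).as_matrix()
    return Rt@M[:3,:3], Rt@M[:3,3]+np.array(s["eef_pos"])
def ray(c,uv,s=None):
    f,cx,cy=K(c); Rw,o=ext(c,s); d=Rw@np.array([(uv[0]-cx)/f,(uv[1]-cy)/f,1]); return o,d/np.linalg.norm(d)
def atz(c,uv,z,s=None):
    o,d=ray(c,uv,s); return o+d*(z-o[2])/d[2]
def proj(c,P,s=None):
    f,cx,cy=K(c); Rw,o=ext(c,s); p=(np.atleast_2d(P)-o)@Rw; return p[:,:2]/p[:,2:]*f+[cx,cy]
def tri(rs):
    A=sum(np.eye(3)-np.outer(d,d) for o,d in rs); b=sum((np.eye(3)-np.outer(d,d))@o for o,d in rs); return np.linalg.solve(A,b)
def save(c,n): cv2.imwrite(f"pics/{n}.png",c["img"][:,:,::-1])
E
python3 - <<'E'
from h import *
np.set_printoptions(precision=3,suppress=True)
s=telemetry.state(); print({k:np.round(v,3) for k,v in s.items()})
C={n:cams.camera(n) for n in("side","top","wrist")}
for n,c in C.items():
    save(c,n+"0"); print(n,c["vfov"],c["cx"],c["cy"],ext(c,s)[1],ext(c,s)[0][:,2], c["img"].shape)
    for q in("chamber","cell_floor","door_hinge","door_handle","socket","dock","dock_plug","charger","bin","driver"):
        print(n,q,[(np.round(l["at"]).astype(int).tolist(),round(l["p"],2)) for l in landmark_of(c,q)])
cv2.imwrite("pics/both.png",cv2.resize(np.vstack([C["side"]["img"],C["top"]["img"]])[:,:,::-1],(400*1,600)))
E
```

```text
{'t': np.float64(0.0), 'joint_positions': array([1.045, 0.378, 0.08 , 1.274, 0.   , 1.46 ]), 'qvel': array([-0.001,  0.001,  0.001, -0.001, -0.001,  0.   ]), 'tau': array([  0.   , -46.36 ,  26.988,   0.021,  -0.   ,   0.   ]), 'eef_pos': array([0.232, 0.526, 0.303]), 'orientation': array([ 0.206,  0.978, -0.001, -0.   ]), 'contact_force': array([-0.023,  0.251,  1.243]), 'wrist_torque': array([ 0.007,  0.014, -0.052]), 'finger_force': np.float64(0.0), 'width': np.float64(0.998)}
side 52.677597557778896 316.28183023177075 248.9455200465998 [-0.118 -0.803  0.73 ] [ 0.535  0.695 -0.481] (480, 640, 3)
side chamber [([358, 295], 0.91)]
side cell_floor [([356, 280], 0.83), ([286, 238], 0.42)]
side door_hinge [([354, 280], 0.86)]
side door_handle [([348, 207], 0.64)]
side socket [([388, 259], 0.38), ([411, 388], 0.27)]
side dock [([179, 261], 0.68), ([245, 256], 0.6), ([213, 282], 0.59), ([148, 288], 0.5)]
side dock_plug [([155, 256], 0.82), ([251, 241], 0.71), ([205, 266], 0.71), ([154, 298], 0.58)]
side charger [([411, 384], 0.85)]
side bin [([287, 238], 0.98)]
side driver [([284, 237], 
[... 382 characters left out ...]
 0.79), ([240, 310], 0.75), ([187, 324], 0.67), ([218, 254], 0.56)]
top dock_plug [([167, 338], 0.8), ([246, 371], 0.78), ([219, 303], 0.74), ([200, 237], 0.58)]
top charger [([463, 251], 0.96), ([347, 202], 0.44)]
top bin [([212, 201], 0.84), ([348, 199], 0.54)]
top driver [([474, 195], 0.91)]
wrist 61.96961484576636 316.8349936128705 237.46976351430342 [0.158 0.559 0.373] [ 0.292 -0.131 -0.947] (480, 640, 3)
wrist chamber []
wrist cell_floor []
wrist door_hinge []
wrist door_handle []
wrist socket []
wrist dock [([272, 454], 0.9), ([270, 296], 0.64), ([120, 231], 0.63)]
wrist dock_plug [([207, 376], 0.98), ([59, 254], 0.77), ([285, 248], 0.66)]
wrist charger []
wrist bin []
wrist driver []
```

View pics/side0.png

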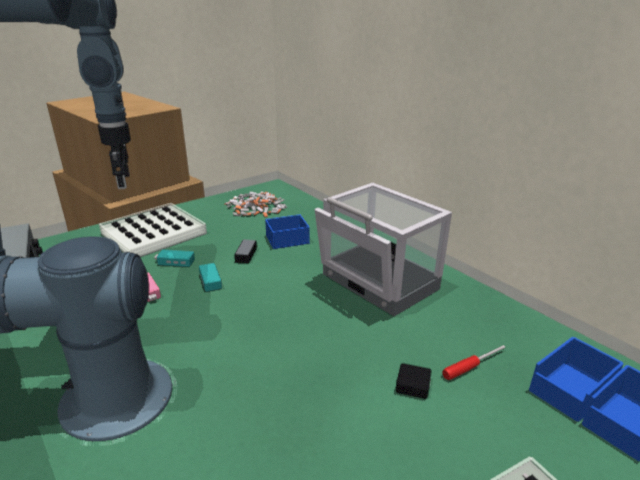

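View pics/top0.png

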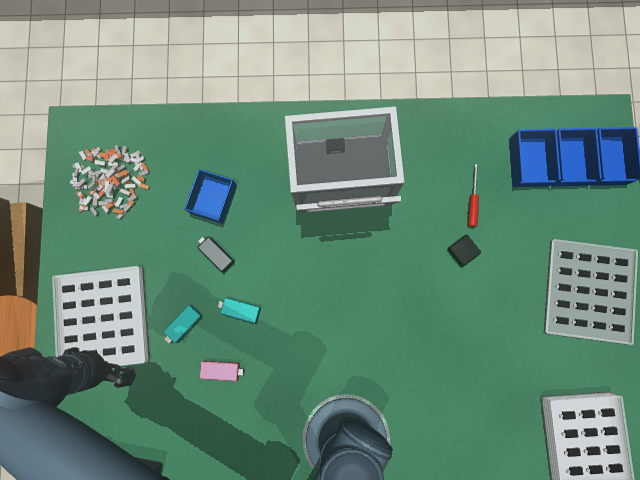

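Candidates for the dock, as top-view pixels: dark block (215,254), turquoise (240,310), turquoise (183,324), pink (220,371), and the square charger (463,251), which has no plug. I choose the dark block at (215,254), seen at (245,252) in the side view: it's the only black/dark one with a plug, and the plug points away from the robot. The cell's roof spans about (285..403, 107..205), with the door slightly ajar.

Run:
```python
from h import *
np.set_printoptions(precision=4,suppress=True)
s=telemetry.state()
t=cams.camera("top"); d=cams.camera("side")
def near(c,q,uv): return min(landmark_of(c,q),key=lambda l:np.hypot(*(np.array(l["at"])-uv)))["at"]
for q,a,b in (("dock",(215,254),(245,256)),("dock_plug",(200,237),(251,241)),("cell_floor",(344,205),(356,280)),("door_hinge",(345,205),(354,280)),("door_handle",(345,205),(348,207)),("charger",(463,251),(411,384)),("bin",(212,201),(287,238))):
    x,y=near(t,q,a),near(d,q,b); print(q,x,y,tri([ray(t,x),ray(d,y)]),atz(t,x,.015))
m=[o for o in outline_of(t,"dock") if o["mask"][254,215]][0]["mask"]
pts=np.argwhere(m)[:,::-1].astype(float); w=np.array([atz(t,p,.03)[:2] for p in pts])
print(cv2.minAreaRect(w.astype(np.float32)),len(pts))
m=outline_of(d,"dock"); print([o["bbox"] for o in m])
for i,uv in enumerate([(285,116),(395,107),(403,183),(291,190)]): print(uv,atz(t,uv,.231))
A=cv2.resize(t["img"][90:220,270:420],None,fx=4,fy=4,interpolation=2); B=cv2.resize(t["img"][220:290,180:250],(200,200),interpolation=2)
A=np.hstack([A,np.vstack([B,0*A[:320,:200]])]); cv2.imwrite("pics/crop1.png",A[:,:,::-1])
```

```text
dock [216.8, 257.8] [246.8, 254.8] [0.4962 0.3487 0.0009] [0.4914 0.3473 0.015 ]
dock_plug [199.9, 240.3] [248.1, 241.3] [0.5383 0.3968 0.0143] [0.5412 0.3949 0.015 ]
cell_floor [344.5, 203.9] [355.0, 280.0] [ 0.6282 -0.0071  0.0411] [ 0.6362 -0.0096  0.015 ]
door_hinge [345.5, 206.2] [354.3, 280.7] [ 0.622  -0.01    0.0427] [ 0.6295 -0.0123  0.015 ]
door_handle [348.5, 197.7] [347.8, 203.9] [ 0.5922 -0.0079  0.2697] [ 0.6537 -0.0213  0.015 ]
charger [460.5, 253.2] [411.8, 384.6] [ 0.4944 -0.3318 -0.0007] [ 0.4908 -0.326   0.015 ]
bin [211.7, 201.3] [285.9, 237.5] [0.6549 0.3654 0.0042] [0.6514 0.3634 0.015 ]
((0.5025720596313477, 0.3497875928878784), (0.11079296469688416, 0.04399826005101204), 44.53765106201172) 604
[[198.9, 265.1, 219.5, 289.5], [236.9, 237.2, 257.6, 262.6], [155.8, 249.0, 194.2, 267.7], [151.2, 273.7, 160.9, 301.1]]
(285, 116) [0.8093 0.1367 0.231 ]
(395, 107) [ 0.8261 -0.1299  0.231 ]
(403, 183) [ 0.637  -0.1416  0.231 ]
(291, 190) [0.6256 0.1239 0.231 ]
```

View pics/crop1.png

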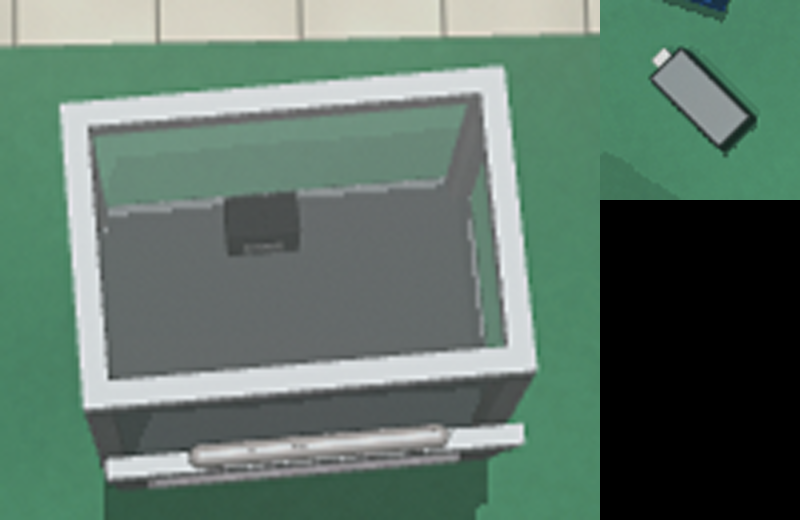

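The crop shows the dark block with a light plug at its upper-left end, which confirms the choice. The door is ajar with its handle bar at about (350,201) in the full image, and the socket top is centred near (336,146). First I twist and raise the tool while refining the cell pose.

{"method": "drive_tool", "body": {"rows": [{"translation": [0, 0, -0.016], "twist": 10.4, "gripper": 0}, {"translation": [0, 0, -0.016], "twist": 10.4, "gripper": 0}, {"translation": [0, 0, -0.016], "twist": 10.4, "gripper": 0}, {"translation": [0, 0, -0.016], "twist": 10.4, "gripper": 0}, {"translation": [0, 0, -0.016], "twist": 10.4, "gripper": 0}, {"translation": [0, 0, -0.016], "twist": 10.4, "gripper": 0}], "squeeze": 25}}

```text
t: 3.3
eef_pos: [0.2323, 0.526, 0.4005]
orientation: [0.686, 0.728, 0.0, -0.0]
contact_force: [-0.3, -0.0, 0.2]
width: 0.999
finger_force: 0.0
```

```bash
cat >> h.py <<'E'
np.set_printoptions(precision=4,suppress=True)
def rel(P,s=None):
    s=s or telemetry.state(); return R.from_quat(s["orientation"]).as_matrix().T@(np.array(P)-s["eef_pos"])
def show():
    s=telemetry.state(); M=R.from_quat(s["orientation"]).as_matrix()
    print("t",round(float(s["t"]),2),"tcp",s["eef_pos"],"q",s["joint_positions"],"\nx",M[:,0],"y",M[:,1],"z",M[:,2],"F",s["contact_force"],"w",s["width"],s["finger_force"]); return s
E
python3 - <<'E'
from h import *
s=show(); t=cams.camera("top"); f=lambda u,v,z:atz(t,(270+u/4,90+v/4),z)
c=[f(60,103,.231),f(503,67,.231),f(537,370,.231),f(85,408,.231)]
for p in c: print(p)
print("yawF",np.degrees(np.arctan2(c[2][0]-c[3][0],c[3][1]-c[2][1])),"yawB",np.degrees(np.arctan2(c[1][0]-c[0][0],c[0][1]-c[1][1])))
print("front mid",(c[2]+c[3])/2,"rear",(c[0]+c[1])/2)
print("handle",f(192,455,.263),f(446,435,.263),"mid",f(320,445,.263))
print("sock top",f(225,198,.085),f(297,193,.085),f(300,247,.085),f(228,252,.085))
E
```

```text
t 3.3 tcp [0.2323 0.526  0.4005] q [ 1.0447  0.3806  0.3339  1.5239 -0.      2.5556] 
x [-0.0599  0.9982  0.0002] y [0.9982 0.0599 0.0001] z [ 0.0001  0.0002 -1.    ] F [-0.2542 -0.0473  0.1974] w 0.9991121254843762 0.0
[0.8099 0.1367 0.231 ]
[ 0.8267 -0.1317  0.231 ]
[ 0.6381 -0.1446  0.231 ]
[0.6207 0.1234 0.231 ]
yawF 3.714862181250253 yawB 3.5624089576635556
front mid [ 0.6294 -0.0106  0.231 ] rear [0.8183 0.0025 0.231 ]
handle [0.5841 0.0599 0.263 ] [ 0.5927 -0.0859  0.263 ] mid [ 0.5884 -0.0136  0.263 ]
sock top [0.7999 0.038  0.085 ] [ 0.8023 -0.0108  0.085 ] [ 0.7645 -0.012   0.085 ] [0.762  0.0367 0.085 ]
```

{"method": "drive_tool", "body": {"rows": [{"translation": [-0.0466, 0.0269, 0]}, {"translation": [-0.0466, 0.0269, 0]}, {"translation": [-0.0466, 0.0269, 0]}, {"translation": [-0.0466, 0.0269, 0]}, {"translation": [-0.0466, 0.0269, 0]}, {"translation": [-0.0466, 0.0269, 0]}, {"translation": [-0.0466, 0.0269, 0]}, {"translation": [-0.0466, 0.0269, 0]}]}}

```text
schema error: expected keys translation, twist, gripper
```

{"method": "drive_tool", "body": {"rows": [{"translation": [-0.0466, 0.0269, 0]}, {"translation": [-0.0466, 0.0269, 0]}, {"translation": [-0.0466, 0.0269, 0]}, {"translation": [-0.0466, 0.0269, 0]}, {"translation": [0, 0, 0]}]}}

```text
schema error: expected keys translation, twist, gripper
```

Run:
```python
from h import *
s=show(); c=cams.camera("wrist"); save(c,"w1")
print([(l["at"],l["p"]) for l in landmark_of(c,"door_handle")], proj(c,[.5884,-.0136,.263],s), rel([.5884,-.0136,.263+.056]))
```

```text
t 3.35 tcp [0.2325 0.5264 0.4027] q [ 1.0447  0.3795  0.338   1.5258 -0.      2.5592] 
x [-0.0563  0.9984  0.0029] y [0.9984 0.0563 0.0019] z [ 0.0018  0.003  -1.    ] F [-0.37    0.1258  2.2417] w 1.0004997626094148 0.0
[] [[637.6005 773.7723]] [-0.5633  0.3178  0.081 ]
```

View pics/w1.png

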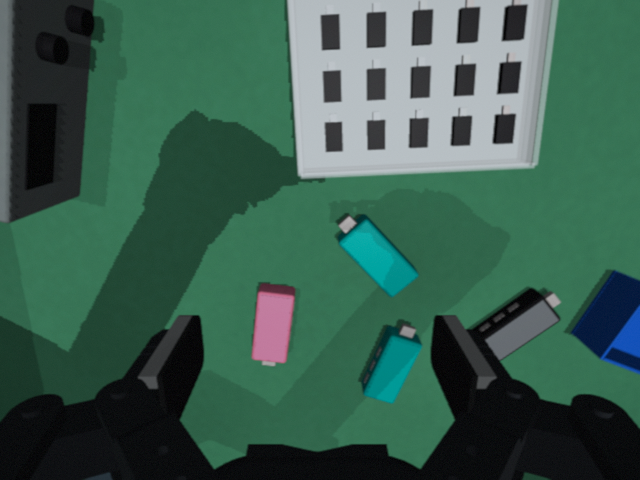

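The move was refused because every row needs all three keys. The wrist view shows the bench with the dark dock at (515,325) and the coloured decoys beside it. I'll re-send.

{"method": "drive_tool", "body": {"rows": [{"translation": [-0.0466, 0.0269, 0], "twist": 0, "gripper": 0}, {"translation": [-0.0466, 0.0269, 0], "twist": 0, "gripper": 0}, {"translation": [-0.0466, 0.0269, 0], "twist": 0, "gripper": 0}, {"translation": [-0.0466, 0.0269, 0], "twist": 0, "gripper": 0}, {"translation": [-0.0466, 0.0269, 0], "twist": 0, "gripper": 0}, {"translation": [-0.0466, 0.0269, 0], "twist": 0, "gripper": 0}, {"translation": [-0.0466, 0.0269, 0], "twist": 0, "gripper": 0}, {"translation": [-0.0466, 0.0269, 0], "twist": 0, "gripper": 0}]}}

```text
t: 4.45
eef_pos: [0.472, 0.1666, 0.399]
orientation: [0.682, 0.731, -0.0, -0.0]
contact_force: [0.3, 0.5, 0.1]
width: 1.002
finger_force: 0.0
```

{"method": "drive_tool", "body": {"rows": [{"translation": [-0.0466, 0.0269, 0], "twist": 0, "gripper": 0}, {"translation": [-0.0466, 0.0269, 0], "twist": 0, "gripper": 0}, {"translation": [-0.0466, 0.0269, 0], "twist": 0, "gripper": 0}, {"translation": [-0.0466, 0.0269, 0], "twist": 0, "gripper": 0}, {"translation": [0, 0, 0], "twist": 0, "gripper": 0}]}}

```text
t: 5.08
eef_pos: [0.5925, -0.0139, 0.3974]
orientation: [0.684, 0.729, -0.001, -0.001]
contact_force: [-0.3, 0.5, 0.7]
width: 0.999
finger_force: 0.0
```

Run:
```python
from h import *
s=show(); c=cams.camera("wrist"); save(c,"w2")
print([(l["at"],l["p"]) for l in landmark_of(c,"door_handle")], proj(c,[.5884,-.0136,.263],s), rel([.5884,-.0136,.263+.056]))
```

```text
t 5.08 tcp [ 0.5925 -0.0139  0.3974] q [-0.1302  0.4232  0.39    1.54   -0.0005  1.3766] 
x [-0.0639  0.998  -0.    ] y [ 0.998   0.0639 -0.0025] z [-0.0025 -0.0002 -1.    ] F [-0.2649  0.5406  0.7224] w 0.9986222157830394 0.0
[([309.2, 256.5], 0.82)] [[307.8978 259.2669]] [-0.0026 -0.0026  0.0797]
```

View pics/w2.png

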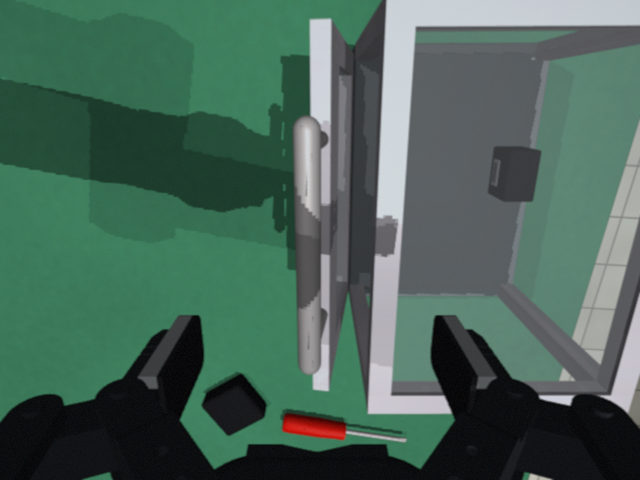

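The wrist view shows the handle bar at (308,255), matching my projection. Its column sits between the two fingers. Descending and gripping.

{"method": "drive_tool", "body": {"rows": [{"translation": [-0.002, -0.003, 0.04], "twist": 0, "gripper": 0}, {"translation": [0, 0, 0.04], "twist": 0, "gripper": 0.5}, {"translation": [0, 0, 0], "twist": 0, "gripper": 1}, {"translation": [0, 0, 0], "twist": 0, "gripper": 1}, {"translation": [0, 0, 0], "twist": 0, "gripper": 1}, {"translation": [0, 0, 0], "twist": 0, "gripper": 1}], "squeeze": 25}}

```text
t: 5.92
eef_pos: [0.5891, -0.0126, 0.3226]
orientation: [0.683, 0.73, 0.001, 0.001]
contact_force: [-1.9, 0.7, 7.3]
width: 0.151
finger_force: 25.2
```

Run:
```python
from h import *
s=show()
```

```text
t 5.92 tcp [ 0.5891 -0.0126  0.3226] q [-0.1293  0.4011  0.1643  1.33    0.0007  1.375 ] 
x [-0.0664  0.9978 -0.0001] y [0.9978 0.0664 0.004 ] z [ 0.004   0.0002 -1.    ] F [-1.9264  0.7186  7.3057] w 0.15146146999527657 25.172288417816162
```

{"method": "drive_tool", "body": {"rows": [{"translation": [0, -0.0215, 0.0043], "twist": 0, "gripper": 1}, {"translation": [0, -0.021, 0.0065], "twist": 0, "gripper": 1}, {"translation": [0, -0.0203, 0.0086], "twist": 0, "gripper": 1}, {"translation": [0, -0.0193, 0.0105], "twist": 0, "gripper": 1}]}}

```text
t: 6.42
eef_pos: [0.5087, -0.0182, 0.2926]
orientation: [0.683, 0.73, 0.003, 0.003]
contact_force: [4.1, 1.2, 3.1]
width: 0.148
finger_force: 26.3
```

{"method": "drive_tool", "body": {"rows": [{"translation": [0, -0.0181, 0.0125], "twist": 0, "gripper": 1}, {"translation": [0, -0.0169, 0.0141], "twist": 0, "gripper": 1}, {"translation": [0, -0.0153, 0.0158], "twist": 0, "gripper": 1}, {"translation": [0, -0.0136, 0.0172], "twist": 0, "gripper": 1}]}}

```text
t: 6.92
eef_pos: [0.4442, -0.0226, 0.2322]
orientation: [0.683, 0.73, 0.002, 0.002]
contact_force: [2.6, 1.2, 2.0]
width: 0.151
finger_force: 26.9
```

Run:
```python
from h import *
s=show()
```

```text
t 6.92 tcp [ 0.4442 -0.0226  0.2322] q [-0.1943  0.1511 -0.4128  1.0012  0.0012  1.3104] 
x [-0.0661  0.9978 -0.0003] y [0.9978 0.0661 0.0058] z [ 0.0058  0.0001 -1.    ] F [2.6091 1.2014 2.0004] w 0.15081989775484905 26.90862536430359
```

{"method": "drive_tool", "body": {"rows": [{"translation": [0, -0.0119, 0.0185], "twist": 0, "gripper": 1}, {"translation": [0, -0.0075, 0.014], "twist": 0, "gripper": 1}, {"translation": [0, -0.003, 0.007], "twist": 0, "gripper": 1}, {"translation": [0, 0, 0], "twist": 0, "gripper": 1}]}}

```text
t: 7.42
eef_pos: [0.4253, -0.0244, 0.1965]
orientation: [0.683, 0.73, 0.004, 0.005]
contact_force: [-3.2, 2.2, 26.3]
width: 0.154
finger_force: 32.1
```

Run:
```python
from h import *
s=show()
```

```text
t 7.42 tcp [ 0.4253 -0.0244  0.1965] q [-0.2076  0.1405 -0.5261  0.8911  0.0019  1.2968] 
x [-0.0664  0.9978 -0.0018] y [0.9977 0.0664 0.0131] z [ 0.0132 -0.0009 -0.9999] F [-3.2382  2.1865 26.335 ] w 0.15363674146325243 32.08138167858124
```

{"method": "drive_tool", "body": {"rows": [{"translation": [0, 0, -0.004], "twist": 0, "gripper": 0.65}, {"translation": [0, 0, 0], "twist": 0, "gripper": 0.65}, {"translation": [0, 0, -0.03], "twist": 0, "gripper": 0.65}, {"translation": [0, 0, -0.05], "twist": 0, "gripper": 0.65}, {"translation": [0, 0, -0.05], "twist": 0, "gripper": 0}]}}

```text
t: 8.05
eef_pos: [0.4198, -0.0239, 0.3257]
orientation: [0.683, 0.73, -0.0, -0.001]
contact_force: [-0.1, -0.9, -0.3]
width: 0.549
finger_force: 0.0
```

Run:
```python
from h import *
s=show(); t=cams.camera("top"); d=cams.camera("side")
for c,n in((t,"t"),(d,"s")): print(n,[(l["at"],l["p"]) for l in landmark_of(c,"door_handle")],proj(c,[.426,-.0235,.145]))
m=[o for o in outline_of(t,"dock") if o["mask"][254,215]][0]["mask"]
# dock: fit rendered box silhouette to mask
from scipy.optimize import minimize
def sil(p):
    x,y,a=p; u=np.array([np.cos(a),np.sin(a)]);v=np.array([-u[1],u[0]])
    im=np.zeros((480*4,640*4),np.uint8)
    for L0,L1,W,z0,z1 in((-.05,.05,.023,0,.03),(.05,.063,.009,.011,.019)):
        P=[[*(np.array([x,y])+u*i+v*j),k] for i in(L0,L1) for j in(-W,W) for k in(z0,z1)]
        cv2.fillConvexPoly(im,cv2.convexHull(np.round(proj(t,P)*4+1.5).astype(np.int32)),1)
    return im
M=cv2.resize(m.astype(np.uint8),None,fx=4,fy=4,interpolation=0)
f=lambda p:-((sil(p)&M).sum()/(sil(p)|M).sum())
r=min((minimize(f,[.5,.35,np.radians(a)],method="Nelder-Mead",options=dict(initial_simplex=[[.5,.35,np.radians(a)],[.51,.35,np.radians(a)],[.5,.36,np.radians(a)],[.5,.35,np.radians(a+8)]])) for a in(40,45,50)),key=lambda r:r.fun)
print("dock",r.x[:2],np.degrees(r.x[2]),-r.fun)
P=r.x[:2]; print("delta to above dock (z .2)",rel([*P,.25]))
```

```text
t 8.05 tcp [ 0.4198 -0.0239  0.3257] q [-0.2081  0.0598 -0.2683  1.2442  0.0001  1.2969] 
x [-0.0658  0.9978  0.0005] y [ 0.9978  0.0658 -0.0015] z [-0.0015  0.0004 -1.    ] F [-0.0828 -0.9146 -0.2858] w 0.5488071372488181 0.0
t [] [[353.7144 275.5373]]
s [([293.5, 272.0], 0.72)] [[296.8143 273.0231]]
dock [0.502  0.3496] 45.51133106011201 0.9399576794216188
delta to above dock (z .2) [0.3674 0.1063 0.0742]
```

{"method": "drive_tool", "body": {"rows": [{"translation": [0.0525, 0.0152, 0], "twist": 0, "gripper": 0}, {"translation": [0.0525, 0.0152, 0], "twist": 0, "gripper": 0}, {"translation": [0.0525, 0.0152, 0], "twist": 0, "gripper": 0}, {"translation": [0.0525, 0.0152, 0], "twist": 0, "gripper": 0}, {"translation": [0.0525, 0.0152, 0], "twist": 0, "gripper": 0}, {"translation": [0.0525, 0.0152, 0], "twist": 0, "gripper": 0}, {"translation": [0.0525, 0.0152, 0], "twist": 0, "gripper": 0}]}}

```text
t: 9.18
eef_pos: [0.5017, 0.3511, 0.3223]
orientation: [0.683, 0.73, -0.002, -0.0]
contact_force: [0.7, -1.0, -0.1]
width: 1.001
finger_force: 0.0
```

{"method": "drive_tool", "body": {"rows": [{"translation": [0, 0, 0], "twist": -10.2, "gripper": 0}, {"translation": [0, 0, 0], "twist": -10.2, "gripper": 0}, {"translation": [0, 0, 0], "twist": -10.2, "gripper": 0}, {"translation": [0, 0, 0], "twist": -10.2, "gripper": 0}, {"translation": [0, 0, 0], "twist": -10.2, "gripper": 0}, {"translation": [0, 0, 0], "twist": -10.2, "gripper": 0}, {"translation": [0, 0, 0], "twist": -10.2, "gripper": 0}, {"translation": [0, 0, 0], "twist": -10.2, "gripper": 0}]}}

```text
t: 10.18
eef_pos: [0.5015, 0.3493, 0.3221]
orientation: [0.037, 0.999, -0.001, -0.002]
contact_force: [-0.4, 0.1, -0.1]
width: 1.001
finger_force: 0.0
```

{"method": "drive_tool", "body": {"rows": [{"translation": [0, 0, 0], "twist": -10.2, "gripper": 0}, {"translation": [0, 0, 0], "twist": -10.2, "gripper": 0}, {"translation": [0, 0, 0], "twist": -10.2, "gripper": 0}, {"translation": [0, 0, 0], "twist": -10.2, "gripper": 0}, {"translation": [0, 0, 0], "twist": -9.3, "gripper": 0}, {"translation": [0, 0, 0], "twist": 0, "gripper": 0}]}}

```text
t: 10.92
eef_pos: [0.5016, 0.3493, 0.3226]
orientation: [-0.386, 0.923, -0.0, -0.002]
contact_force: [-0.5, 0.8, 0.7]
width: 1.0
finger_force: 0.0
```

Run:
```python
from h import *
s=show(); M=R.from_quat(s["orientation"]).as_matrix(); print("y az",np.degrees(np.arctan2(M[1,1],M[0,1])))
c=cams.camera("wrist"); save(c,"w3"); print([(l["at"],l["p"]) for l in landmark_of(c,"dock")],[(l["at"],l["p"]) for l in landmark_of(c,"dock_plug")])
u=np.array([np.cos(np.radians(45.5)),np.sin(np.radians(45.5)),0]);D=np.array([.502,.3496,0])
print(proj(c,[D,D+u*.063+[0,0,.015]],s))
print(rel([.502,.3496,.07]))
```

```text
t 10.93 tcp [0.5016 0.3493 0.3226] q [ 0.5046  0.4559  0.2481  1.3671  0.0001 -0.2872] 
x [-0.7026 -0.7116  0.0039] y [-0.7116  0.7026  0.0012] z [-0.0036 -0.0019 -1.    ] F [-0.4784  0.7938  0.6804] w 0.9999489125687295 0.0
y az 135.3656181287743
[([316.6, 190.4], 0.94), ([521.1, 118.9], 0.88), ([389.3, 12.4], 0.66)] [([601.8, 114.2], 0.67)]
[[317.3279 190.559 ]
 [317.498  254.9831]]
[-0.0006 -0.0002  0.2538]
```

View pics/w3.png

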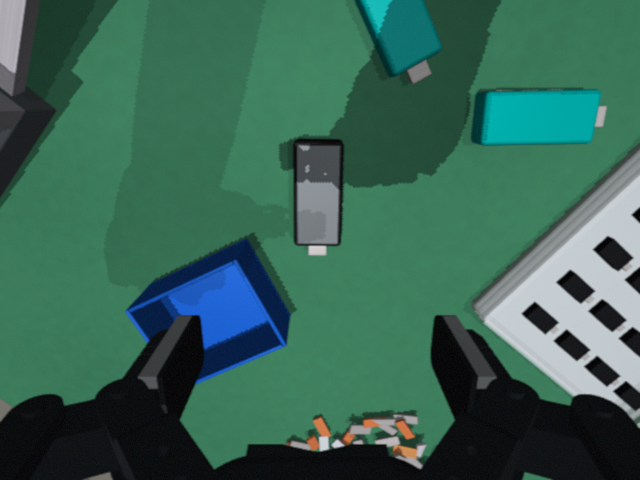

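The wrist view shows the dark dock at (318,190) with its plug at (317,250), right where predicted, and the bin is clear to the left. Descending to grasp.

{"method": "drive_tool", "body": {"rows": [{"translation": [0.01, 0, 0.05], "twist": 0, "gripper": 0}, {"translation": [0, 0, 0.055], "twist": 0, "gripper": 0}, {"translation": [0, 0, 0.055], "twist": 0, "gripper": 0.2}, {"translation": [0, 0, 0.05], "twist": 0, "gripper": 0.2}, {"translation": [0, 0, 0.0295], "twist": 0, "gripper": 0.2}, {"translation": [0, 0, 0.01], "twist": 0, "gripper": 0.3}, {"translation": [0, 0, 0], "twist": 0, "gripper": 1}, {"translation": [0, 0, 0], "twist": 0, "gripper": 1}], "squeeze": 40}}

```text
t: 12.08
eef_pos: [0.4962, 0.3432, 0.0769]
orientation: [-0.386, 0.922, 0.0, 0.001]
contact_force: [-0.0, -0.2, -0.9]
width: 0.535
finger_force: 44.6
```

{"method": "drive_tool", "body": {"rows": [{"translation": [0, 0, 0], "twist": 0, "gripper": 1}, {"translation": [0, 0, 0], "twist": 0, "gripper": 1}]}}

```text
t: 12.32
eef_pos: [0.4958, 0.3429, 0.0763]
orientation: [-0.386, 0.922, 0.0, 0.001]
contact_force: [-0.5, 0.4, -1.7]
width: 0.532
finger_force: 44.6
```

{"method": "drive_tool", "body": {"rows": [{"translation": [0, 0, -0.03], "twist": 0, "gripper": 1}, {"translation": [0, 0, -0.02], "twist": 10.4, "gripper": 1}, {"translation": [0, 0, 0], "twist": 10.4, "gripper": 1}, {"translation": [0, 0, 0], "twist": 10.4, "gripper": 1}, {"translation": [0, 0, 0], "twist": 10.4, "gripper": 1}, {"translation": [0, -0.05, 0], "twist": 0, "gripper": 1}, {"translation": [0, -0.05, 0], "twist": 0, "gripper": 1}, {"translation": [0, 0, 0.03], "twist": 0, "gripper": 1}]}}

```text
t: 13.32
eef_pos: [0.5043, 0.2406, 0.0976]
orientation: [-0.032, 0.999, 0.0, 0.003]
contact_force: [0.8, 0.4, -1.8]
width: 0.528
finger_force: 44.7
```

{"method": "drive_tool", "body": {"rows": [{"translation": [0, 0, 0.013], "twist": 0, "gripper": 1}, {"translation": [0, 0, 0.005], "twist": 0, "gripper": 1}, {"translation": [0, 0, 0.001], "twist": 0, "gripper": 1}]}}

```text
t: 13.7
eef_pos: [0.5021, 0.2435, 0.0766]
orientation: [-0.034, 0.999, 0.0, 0.0]
contact_force: [0.3, -0.0, -1.3]
width: 0.53
finger_force: 44.7
```

Run:
```python
from h import *
s=show(); M=R.from_quat(s["orientation"]).as_matrix(); print("y az",np.degrees(np.arctan2(M[1,1],M[0,1])))
```

```text
t 13.7 tcp [0.5021 0.2435 0.0766] q [ 0.3378  0.5169 -0.3316  0.7219  0.0001  0.2692] 
x [-0.9976 -0.0686 -0.0003] y [-0.0686  0.9976  0.0001] z [ 0.0003  0.0002 -1.    ] F [ 0.2845 -0.0205 -1.2931] w 0.5299739479570327 44.690542817115784
y az 93.93552249389211
```

{"method": "drive_tool", "body": {"rows": [{"translation": [0, 0, 0], "twist": 0, "gripper": 0.2}, {"translation": [0, 0, 0], "twist": 0, "gripper": 0.2}, {"translation": [0, 0, -0.04], "twist": 0, "gripper": 0}, {"translation": [0, 0, -0.06], "twist": 0, "gripper": 0}, {"translation": [0, 0, -0.06], "twist": 0, "gripper": 0}, {"translation": [-0.03, -0.03, -0.04], "twist": 0, "gripper": 0}, {"translation": [-0.03, -0.03, -0.04], "twist": 0, "gripper": 0}, {"translation": [-0.03, -0.03, -0.04], "twist": 0, "gripper": 0}]}}

```text
t: 14.7
eef_pos: [0.5986, 0.1584, 0.3588]
orientation: [-0.034, 0.999, 0.0, 0.001]
contact_force: [1.2, 0.6, 0.0]
width: 1.002
finger_force: 0.0
```

{"method": "drive_tool", "body": {"rows": [{"translation": [-0.03, -0.03, -0.04], "twist": 0, "gripper": 0}, {"translation": [-0.03, -0.03, -0.04], "twist": 0, "gripper": 0}, {"translation": [-0.03, -0.03, 0], "twist": 0, "gripper": 0}, {"translation": [-0.04, -0.02, 0], "twist": 0, "gripper": 0}, {"translation": [-0.05, 0, 0], "twist": 0, "gripper": 0}, {"translation": [-0.05, 0, 0], "twist": 0, "gripper": 0}, {"translation": [-0.05, 0, 0], "twist": 0, "gripper": 0}]}}

```text
t: 15.58
eef_pos: [0.6371, 0.0528, 0.4398]
orientation: [-0.034, 0.997, 0.015, -0.074]
contact_force: [-0.1, -0.4, 0.8]
width: 1.001
finger_force: 0.0
```

Run:
```python
from h import *
s=show()
```

```text
t 15.57 tcp [0.6371 0.0528 0.4398] q [-0.0244  0.8257  1.2199  2.1152  0.0211 -0.0943] 
x [-0.9867 -0.07    0.147 ] y [-0.0656  0.9972  0.0349] z [-0.149   0.0248 -0.9885] F [-0.0632 -0.4237  0.8102] w 1.0008049163635024 0.0
```

The drift shows the tool tilts when an out-of-reach pose is asked for, though here it tilted the wrong way. I'll fit the planar kinematics to predict which push gives an outward lean.

```bash
cat > kin.py <<'E'
import numpy as np
from scipy.optimize import least_squares
from scipy.spatial.transform import Rotation as R
# unknown: z0,L1,a1,L2,a2,r0 ; wrist offset lateral d4; tool: d5 (along link), T ; q5, q6
# states: q -> tcp
D=[([1.0447,.3806,.3339,1.5239,0,2.5556],[.2323,.526,.4005]),([-.1302,.4232,.39,1.54,0,1.3766],[.5925,-.0139,.3974]),
([-.1293,.4011,.1643,1.33,0,1.375],[.5891,-.0126,.3226]),([-.2081,.0598,-.2683,1.2442,0,1.2969],[.4198,-.0239,.3257]),
([-.1943,.1511,-.4128,1.0012,.0012,1.3104],[.4442,-.0226,.2322]),([.5046,.4559,.2481,1.3671,0,-.2872],[.5016,.3493,.3226]),([.3378,.5169,-.3316,.7219,0,.2692],[.5021,.2435,.0766]),
([1.045,.378,.08,1.274,0,1.46],[.232,.526,.3035]),([-.0244,.8257,1.2199,2.1152,.0211,-.0943],[.6371,.0528,.4398])]
def fk(q,p):
    z0,r0,L1,a1,L2,a2,d4,d5,T,e=p
    q1,q2,q3,q4,q5,q6=q
    P=np.array([r0+L1*np.sin(q2+a1)+L2*np.sin(q2-q3+a2),d4,z0+L1*np.cos(q2+a1)+L2*np.cos(q2-q3+a2)])
    ph=q2-q3+q4           # pitch: 0 forward, pi/2 down
    A=R.from_euler("y",ph).as_matrix()      # x->forward tool dir when ph=0
    B=A@R.from_euler("z",q5*SG).as_matrix()
    P=P+A@np.array([0,0,d5])+B@np.array([T,0,0])
    M=B@np.column_stack([[0,0,1],[0,1,0],[1,0,0]])@np.diag([-1,1,1]) # tool x=-z_local? fixed by q6
    Z=R.from_euler("z",q1).as_matrix()
    return Z@P, Z@B
SG=1
w=lambda p:np.concatenate([(fk(q,p)[0]-x)*1000 for q,x in D]+[[ (np.array(p)[[7]]*1000*.02)[0]]])
best=None
for a2 in(1.2,1.57,1.9):
    r=least_squares(w,[.15,0,.4,0,.35,a2,-.06,0,.2,0],max_nfev=3000)
    if best is None or r.cost<best.cost:best=r
p=best.x
if __name__=="__main__":
    np.set_printoptions(precision=4,suppress=True); print(best.cost,p); print(w(p).round(1))
E
python3 kin.py
python3 - <<'E'
from h import *
show()
E
```

```text
3.6801203418187316 [ 0.2533 -0.0011  0.4971  0.0006  0.3905  1.3817  0.063   0.0008  0.3696
  0.    ]
[ 0.1 -0.3  0.1 -0.2 -0.1  0.1 -0.2 -0.5  0.1  0.2 -0.4  0.1  0.2 -0.2
 -0.   0.  -0.3  0.   0.2 -0.3 -0.1  0.2 -0.3 -0.3  0.4  2.4 -0.   0. ]
t 15.57 tcp [0.6371 0.0528 0.4398] q [-0.0244  0.8257  1.2199  2.1152  0.0211 -0.0943] 
x [-0.9867 -0.07    0.147 ] y [-0.0656  0.9972  0.0349] z [-0.149   0.0248 -0.9885] F [-0.0632 -0.4237  0.8102] w 1.0008049163635024 0.0
```

```bash
cat > sim.py <<'E'
from kin import *
C=np.column_stack([[0,0,-1],[0,1,0],[1,0,0]]).astype(float)
lo=np.array([-2.72,-.84,-1.02,-1.77,-1.37,-3.14]);hi=np.array([2.72,1.66,1.22,2.12,1.28,3.14])
def pose(q):
    P,B=fk(q,p); return P,B@C@R.from_euler("z",q[5]).as_matrix()
def ik(q,P,M,W=.3):
    def f(x):
        a,b=pose(x); return np.concatenate([a-P,W*R.from_matrix(b@M.T).as_rotvec()])
    return least_squares(f,np.clip(q,lo+1e-6,hi-1e-6),bounds=(lo,hi),xtol=1e-12,ftol=1e-12).x
def run(q,rows,W=.3):
    for t,tw in rows:
        P,M=pose(q); q=ik(q,P+M@np.array(t),M@R.from_euler("z",tw,degrees=True).as_matrix(),W)
    return q
def info(q):
    P,M=pose(q); z=M[:,2]; return "tcp",P.round(3),"lean",np.degrees(np.arctan2(np.hypot(z[0],z[1]),-z[2])).round(1),"az",np.degrees(np.arctan2(z[1],z[0])).round(1),"yax",M[:,1].round(3),"q",np.round(q,3)
E
python3 - <<'E'
from sim import *
M=np.column_stack([[-.9976,-.0686,0],[-.0686,.9976,0],[0,0,-1]]);P=np.array([.5986,.1584,.3588])
q0=ik(np.array([.2,.6,.2,1.3,0,.1]),P,M)
rows=[([-.03,-.03,-.04],0)]*2+[([-.03,-.03,0],0),([-.04,-.02,0],0)]+[([-.05,0,0],0)]*3
for W in(.05,.1,.2,.3,.5,1): print(W,*info(run(q0,rows,W)))
q=np.array([-.0244,.8257,1.2199,2.1152,.0211,-.0943])
for W in(.2,.5):
  for name,rs in dict(up=[([0,0,-.05],0)]*8, down_out=[([0,0,.05],0)]*2+[([-.05,0,0],0)]*6, dou=[([0,0,.05],0)]*2+[([-.05,0,0],0)]*3+[([0,0,-.05],0)]*8,do2=[([-.04,0,.045],0)]*8).items(): print(W,name,*info(run(q,rs,W)))
E
```

```text
0.05 tcp [0.877 0.067 0.474] lean 29.0 az 4.5 yax [-0.07   0.998  0.005] q [-0.014  0.838  1.22   1.449  0.045 -0.071]
0.1 tcp [0.87  0.067 0.465] lean 27.2 az 4.5 yax [-0.07   0.998  0.004] q [-0.014  0.843  1.22   1.475  0.042 -0.072]
0.2 tcp [0.847 0.065 0.439] lean 21.8 az 4.5 yax [-0.069  0.998  0.004] q [-0.012  0.859  1.22   1.553  0.034 -0.075]
0.3 tcp [0.822 0.063 0.413] lean 16.1 az 4.5 yax [-0.069  0.998  0.003] q [-0.011  0.879  1.22   1.632  0.025 -0.076]
0.5 tcp [0.79  0.06  0.381] lean 8.6 az 4.5 yax [-0.069  0.998  0.001] q [-0.009  0.908  1.22   1.734  0.013 -0.077]
1 tcp [0.764 0.058 0.358] lean 2.6 az 4.5 yax [-0.069  0.998  0.   ] q [-0.008  0.934  1.22   1.811  0.004 -0.076]
0.2 up tcp [0.523 0.032 0.751] lean 29.7 az 9.6 yax [-0.069  0.996  0.055] q [-0.182  0.319  1.22   1.98   0.17  -0.194]
0.2 down_out tcp [0.878 0.075 0.306] lean 14.9 az 13.4 yax [-0.066  0.997  0.044] q [-0.013  1.019  1.22   1.519  0.063 -0.066]
0.2 dou tcp [0.648 0.044 0.66 ] lean 25.8 az 9.8 yax [-0.068  0.996  0.05 ] q [-0.096  0.51   1.22   1.844  0.115 -0.127]
0.2 do2 tcp [0.892 0.086 0.042] lean 4.3 az 35.8 yax [-0.065  0.997  0.04 ] q [ 0.008  1.321  1.22   1.409  0.043 -0.055]
0.5 up tcp [0.512 0.036 0.64 ] lean 8.3 az 15.5 yax [-0.065  0.997  0.03 ] q [-0.09   0.428  1.113  2.12   0.051 -0.149]
0.5 down_out tcp [0.808 0.071 0.254] lean 2.3 az 74.7 yax [-0.065  0.997  0.039] q [-0.009  1.069  1.22   1.712  0.04  -0.074]
0.5 dou tcp [0.601 0.043 0.573] lean 7.0 az 23.7 yax [-0.066  0.997  0.042] q [-0.068  0.611  1.22   2.072  0.056 -0.128]
0.5 do2 tcp [0.848 0.082 0.026] lean 4.2 az 154.1 yax [-0.065  0.997  0.037] q [ 0.009  1.339  1.22   1.518  0.033 -0.059]
```

```bash
cat > dls.py <<'E'
from sim import *
def err(q,P,M):
    a,b=pose(q); return np.concatenate([P-a,R.from_matrix(M@b.T).as_rotvec()])
def ik2(q,P,M,N,lam):
    q=q.copy()
    for _ in range(N):
        e=err(q,P,M); J=np.column_stack([(err(q,P,M)-err(q+1e-5*v,P,M))/1e-5 for v in np.eye(6)])
        q=np.clip(q+J.T@np.linalg.solve(J@J.T+lam**2*np.eye(6),e),lo,hi)
    return q
def run2(q,rows,N,lam):
    for t,tw in rows:
        P,M=pose(q); q=ik2(q,P+M@np.array(t),M@R.from_euler("z",tw,degrees=True).as_matrix(),N,lam)
    return q
E
python3 - <<'E'
from dls import *
M=np.column_stack([[-.9976,-.0686,0],[-.0686,.9976,0],[0,0,-1]]);P=np.array([.5986,.1584,.3588])
q0=ik(np.array([.2,.6,.2,1.3,0,.1]),P,M)
rows=[([-.03,-.03,-.04],0)]*2+[([-.03,-.03,0],0),([-.04,-.02,0],0)]+[([-.05,0,0],0)]*3
for N in(1,3,20):
  for lam in(.01,.1,.3): print(N,lam,*info(run2(q0,rows,N,lam)))
qn=ik(np.array([0,-.1,-.7,.9,0,.1]),np.array([.40,.085,.25]),np.column_stack([[-.998,-.064,0],[-.064,.998,0],[0,0,-1.]]))
print(info(qn))
for name,t in dict(back=[.05,0,0],backup=[.04,0,-.03],backdown=[.04,0,.03],).items():
  for N,lam in((1,.1),(3,.1),(20,.05)): print(name,N,lam,*info(run2(qn,[(t,0)]*6,N,lam)))
E
```

```text
1 0.01 tcp [ 0.564  0.064 -0.092] lean 56.7 az 179.4 yax [-0.032  0.997  0.066] q [-0.003  1.66   1.22   2.12   0.007 -0.074]
1 0.1 tcp [0.752 0.057 0.334] lean 1.6 az 174.5 yax [-0.067  0.998  0.004] q [-0.009  0.966  1.22   1.852  0.002 -0.076]
1 0.3 tcp [0.716 0.076 0.344] lean 3.7 az -3.9 yax [-0.057  0.998 -0.008] q [ 0.021  0.671  0.663  1.498 -0.006 -0.037]
3 0.01 tcp [ 0.564  0.067 -0.092] lean 56.7 az 179.9 yax [-0.038  0.998  0.059] q [ 0.004  1.66   1.22   2.12   0.005 -0.067]
3 0.1 tcp [0.693 0.06  0.247] lean 19.4 az 178.8 yax [-0.063  0.998  0.029] q [-0.007  1.102  1.22   2.027  0.004 -0.076]
3 0.3 tcp [0.757 0.057 0.349] lean 3.3 az 4.0 yax [-0.068  0.998  0.   ] q [-0.01   0.831  0.982  1.665  0.005 -0.078]
20 0.01 tcp [ 0.564  0.067 -0.092] lean 56.7 az -179.8 yax [-0.039  0.998  0.055] q [ 5.00e-03  1.66e+00  1.22e+00  2.12e+00  2.00e-03 -6.50e-02]
20 0.1 tcp [0.679 0.06  0.23 ] lean 23.5 az 179.1 yax [-0.061  0.998  0.033] q [-0.006  1.134  1.22   2.067  0.004 -0.075]
20 0.3 tcp [0.757 0.058 0.342] lean 0.2 az 89.4 yax [-0.068  0.998  0.004] q [-0.008  0.955  1.22
[... 701 characters left out ...]
4.490e-01  1.565e+00 -1.000e-03 -6.000e-03]
backup 3 0.1 tcp [0.16 0.07 0.43] lean 0.0 az -48.1 yax [-0.064  0.998 -0.   ] q [ 0.043 -0.447 -0.384  1.634 -0.    -0.021]
backup 20 0.05 tcp [0.16 0.07 0.43] lean 0.0 az 13.9 yax [-0.064  0.998  0.   ] q [ 0.041 -0.447 -0.383  1.635  0.    -0.023]
backdown 1 0.1 tcp [0.265 0.079 0.142] lean 7.8 az 3.0 yax [-0.064  0.998 -0.002] q [ 6.10e-02 -1.91e-01 -1.02e+00  6.05e-01 -1.00e-03 -3.00e-03]
backdown 3 0.1 tcp [0.291 0.077 0.146] lean 11.7 az 2.7 yax [-0.064  0.998 -0.003] q [ 0.049 -0.189 -1.02   0.536 -0.    -0.015]
backdown 20 0.05 tcp [0.295 0.076 0.148] lean 12.4 az 2.5 yax [-0.064  0.998 -0.004] q [ 0.043 -0.193 -1.02   0.527  0.    -0.021]
```

Run:
```python
from dls import *
q=np.array([-.0244,.8257,1.2199,2.1152,.0211,-.0943])
P,M=pose(q); print(info(q))
Q=ik(q,np.array([.32,.085,.24]),M); print(info(Q)); print("tool delta",M.T@(np.array([.32,.085,.24])-P))
for nm,f in (("dls",lambda q,r:run2(q,r,20,.05)),("dls1",lambda q,r:run2(q,r,3,.1)),("lsq",lambda q,r:run(q,r,.3))):
    x=Q
    for k in range(6): x=f(x,[([.03,0,.05],0)]*4); print(nm,k,*info(x))
```

```text
('tcp', array([0.638, 0.055, 0.44 ]), 'lean', np.float64(8.7), 'az', np.float64(170.6), 'yax', array([-0.066,  0.997,  0.035]), 'q', array([-0.024,  0.826,  1.22 ,  2.115,  0.021, -0.094]))
('tcp', array([0.32 , 0.085, 0.24 ]), 'lean', np.float64(8.7), 'az', np.float64(170.6), 'yax', array([-0.066,  0.997,  0.035]), 'q', array([ 0.034,  0.03 , -0.539,  1.151,  0.03 , -0.036]))
tool delta [0.28181676 0.04355749 0.24554246]
dls 0 tcp [0.251 0.085 0.09 ] lean 2.4 az 135.9 yax [-0.07   0.997  0.032] q [ 0.042  0.009 -1.02   0.571  0.031 -0.029]
dls 1 tcp [0.464 0.1   0.004] lean 23.2 az 7.4 yax [-0.081  0.997  0.021] q [ 0.057  0.398 -1.02  -0.25   0.028 -0.014]
dls 2 tcp [ 0.487  0.106 -0.214] lean 26.8 az 6.9 yax [-0.082  0.996  0.019] q [ 0.07   1.074 -0.971 -0.941  0.023 -0.002]
dls 3 tcp [ 0.469  0.109 -0.447] lean 26.8 az 6.9 yax [-0.082  0.996  0.019] q [ 0.084  1.624 -0.63  -1.151  0.017  0.01 ]
dls 4 tcp [ 0.753  0.14  -0.424] lean 48.9 az 6.3 yax [-0.09   0.996  0.022] q [ 0.097  1.66  -0.125 -1.067  0.009  0.021]
dls 5 tcp [ 1.104  0.179 -0.172] lean 75.1 az 6.2 yax [-0.101  0
[... 850 characters left out ...]
x [-0.07   0.997  0.012] q [ 0.097  0.1   -1.02   0.674  0.017  0.024]
lsq 1 tcp [ 0.108  0.113 -0.046] lean 32.0 az -162.1 yax [-0.123  0.986 -0.116] q [ 0.347  0.625 -1.02   0.484  0.018  0.25 ]
lsq 2 tcp [-0.047  0.113 -0.15 ] lean 47.4 az -153.5 yax [-0.222  0.944 -0.243] q [ 0.666  1.142 -1.02   0.226  0.149  0.475]
lsq 3 tcp [-0.255  0.067 -0.213] lean 55.2 az -148.1 yax [-0.302  0.9   -0.316] q [ 1.279  1.529 -1.02  -0.154  0.573  0.861]
lsq 4 tcp [-0.472 -0.013 -0.237] lean 55.5 az -147.7 yax [-0.306  0.897 -0.32 ] q [ 2.29   1.519 -0.91  -1.081  0.952  2.241]
lsq 5 tcp [-0.677 -0.068 -0.258] lean 58.8 az -143.4 yax [-0.363  0.858 -0.364] q [ 2.72   1.437 -0.469 -1.013  0.843  2.834]
```

Run:
```python
from dls import *
q=np.array([-.0244,.8257,1.2199,2.1152,.0211,-.0943])
P,M=pose(q)
for x0 in(.25,.30):
  Q=ik(q,np.array([x0,.085,.16]),M); print(*info(Q))
  for tn in([.0,0,.05],[.02,0,.05],[-.02,0,.05],[.05,0,0]):
    for nm,f in (("dls",lambda q,r:run2(q,r,20,.05)),("lsq",lambda q,r:run(q,r,.3))):
      x=Q
      for k in range(2): x=f(x,[(tn,0)]*2); print(tn,nm,k,*info(x)[:6],x.round(2)[1:4])
```

```text
tcp [0.25  0.085 0.16 ] lean 8.7 az 170.6 yax [-0.066  0.997  0.035] q [ 0.042 -0.023 -0.825  0.917  0.031 -0.029]
[0.0, 0, 0.05] dls 0 tcp [0.235 0.087 0.061] lean 8.7 az 170.6 [ 0.14 -1.01  0.57]
[0.0, 0, 0.05] dls 1 tcp [ 0.303  0.095 -0.023] lean 2.9 az 141.7 [ 0.39 -1.02  0.2 ]
[0.0, 0, 0.05] lsq 0 tcp [0.235 0.087 0.061] lean 8.7 az 170.6 [ 0.14 -1.01  0.57]
[0.0, 0, 0.05] lsq 1 tcp [ 0.238  0.095 -0.031] lean 12.8 az 179.7 [ 0.44 -1.02  0.33]
[0.02, 0, 0.05] dls 0 tcp [0.237 0.087 0.081] lean 5.3 az 162.4 [ 0.05 -1.02  0.59]
[0.02, 0, 0.05] dls 1 tcp [0.344 0.096 0.034] lean 7.5 az 17.8 [ 0.22 -1.02  0.21]
[0.02, 0, 0.05] lsq 0 tcp [0.206 0.088 0.074] lean 10.8 az 176.7 [ 0.09 -1.02  0.65]
[0.02, 0, 0.05] lsq 1 tcp [0.186 0.1   0.002] lean 19.1 az -171.8 [ 0.37 -1.02  0.51]
[-0.02, 0, 0.05] dls 0 tcp [0.275 0.09  0.055] lean 8.7 az 170.6 [ 0.22 -0.92  0.58]
[-0.02, 0, 0.05] dls 1 tcp [ 0.299  0.096 -0.049] lean 8.7 az 170.6 [ 0.51 -0.95  0.27]
[-0.02, 0, 0.05] lsq 0 tcp [0.275 0.09  0.055] lean 8.7 az 170.6 [ 0.22 -0.92  0.58]
[-0.02, 0, 0.05] lsq 1 tcp [ 0.299  0.096 -0.049] 
[... 1124 characters left out ...]
 az -177.3 [ 0.4  -1.02  0.41]
[-0.02, 0, 0.05] dls 0 tcp [0.325 0.09  0.055] lean 8.7 az 170.6 [ 0.29 -0.81  0.62]
[-0.02, 0, 0.05] dls 1 tcp [ 0.349  0.096 -0.049] lean 8.7 az 170.6 [ 0.55 -0.82  0.35]
[-0.02, 0, 0.05] lsq 0 tcp [0.325 0.09  0.055] lean 8.7 az 170.6 [ 0.29 -0.81  0.62]
[-0.02, 0, 0.05] lsq 1 tcp [ 0.349  0.096 -0.049] lean 8.7 az 170.6 [ 0.55 -0.82  0.35]
[0.05, 0, 0] dls 0 tcp [0.201 0.078 0.175] lean 8.7 az 170.6 [-0.15 -0.89  0.98]
[0.05, 0, 0] dls 1 tcp [0.103 0.071 0.189] lean 8.7 az 170.6 [-0.42 -1.01  1.13]
[0.05, 0, 0] lsq 0 tcp [0.201 0.078 0.175] lean 8.7 az 170.6 [-0.15 -0.89  0.98]
[0.05, 0, 0] lsq 1 tcp [0.103 0.071 0.189] lean 8.7 az 170.6 [-0.42 -1.01  1.13]
```

Both solver models agree that asking for more height than the arm can reach leans the tool outward. There's nothing up there to hit, so I'll try it.

{"method": "drive_tool", "body": {"rows": [{"translation": [0, 0, -0.05], "twist": 0, "gripper": 0}, {"translation": [0, 0, -0.05], "twist": 0, "gripper": 0}, {"translation": [0, 0, -0.05], "twist": 0, "gripper": 0}]}}

```text
t: 15.95
eef_pos: [0.6123, 0.048, 0.5126]
orientation: [-0.033, 0.999, 0.013, -0.016]
contact_force: [-0.6, 0.6, -0.1]
width: 1.004
finger_force: 0.0
```

```bash
cat > st.py <<'E'
from h import *
s=show(); z=R.from_quat(s["orientation"]).as_matrix()[:,2]
print("lean",np.degrees(np.arctan2(np.hypot(z[0],z[1]),-z[2])),"az",np.degrees(np.arctan2(z[1],z[0])))
E
python3 st.py
```

```text
t 15.95 tcp [0.6123 0.048  0.5126] q [-0.0341  0.709   1.2198  2.1151  0.0232 -0.1015] 
x [-0.9972 -0.0673  0.031 ] y [-0.0665  0.9974  0.0264] z [-0.0327  0.0243 -0.9992] F [-0.5606  0.6214 -0.0964] w 1.0035101352401687 0.0
lean 2.3368053460694407 az 143.43080926774596
```

{"method": "drive_tool", "body": {"rows": [{"translation": [0, 0.012, -0.055], "twist": 0, "gripper": 0}, {"translation": [0, 0.012, -0.055], "twist": 0, "gripper": 0}, {"translation": [0, 0.012, -0.055], "twist": 0, "gripper": 0}, {"translation": [0, 0.012, -0.055], "twist": 0, "gripper": 0}, {"translation": [0, 0, -0.06], "twist": 0, "gripper": 0}, {"translation": [0, 0, -0.06], "twist": 0, "gripper": 0}]}}

```text
t: 16.7
eef_pos: [0.5214, 0.0838, 0.6627]
orientation: [-0.032, 0.993, 0.013, 0.115]
contact_force: [-0.2, -0.3, -0.2]
width: 0.997
finger_force: 0.0
```

```bash
python3 st.py
```

```text
t 16.7 tcp [0.5214 0.0838 0.6627] q [ 0.0268  0.4458  1.2199  2.1152  0.0276 -0.0345] 
x [-0.9717 -0.0605 -0.2284] y [-0.0665  0.9976  0.019 ] z [ 0.2267  0.0337 -0.9734] F [-0.1886 -0.2918 -0.2232] w 0.9969103384690213 0.0
lean 13.251761956963557 az 8.442406527748378
```

{"method": "drive_tool", "body": {"rows": [{"translation": [0.015, 0, -0.06], "twist": 0, "gripper": 0}, {"translation": [0.015, 0, -0.06], "twist": 0, "gripper": 0}, {"translation": [0.015, 0, -0.06], "twist": 0, "gripper": 0}, {"translation": [0.015, 0, -0.06], "twist": 0, "gripper": 0}, {"translation": [0.015, 0, -0.06], "twist": 0, "gripper": 0}, {"translation": [0.015, 0, -0.06], "twist": 0, "gripper": 0}]}}

```text
t: 17.45
eef_pos: [0.3734, 0.089, 0.8009]
orientation: [-0.028, 0.964, 0.009, 0.264]
contact_force: [-0.0, 0.1, 0.1]
width: 1.0
finger_force: 0.0
```

```bash
python3 st.py
```

```text
t 17.45 tcp [0.3734 0.089  0.8009] q [ 0.0704  0.1417  1.2201  2.1154 -0.0031  0.0107] 
x [-0.8594 -0.0499 -0.5088] y [-0.0596  0.9982  0.0028] z [ 0.5078  0.0327 -0.8609] F [-0.0439  0.121   0.1065] w 1.000350329369804 0.0
lean 30.584795478828305 az 3.6838428546338253
```

{"method": "drive_tool", "body": {"rows": [{"translation": [0.025, -0.001, -0.055], "twist": 0, "gripper": 0}, {"translation": [0.025, -0.001, -0.055], "twist": 0, "gripper": 0}, {"translation": [0.025, -0.001, -0.055], "twist": 0, "gripper": 0}, {"translation": [0.025, -0.001, -0.055], "twist": 0, "gripper": 0}, {"translation": [0.025, -0.001, -0.055], "twist": 0, "gripper": 0}]}}

```text
t: 18.08
eef_pos: [0.2141, 0.09, 0.8802]
orientation: [-0.035, 0.921, 0.026, 0.386]
contact_force: [0.5, -0.8, 0.5]
width: 0.998
finger_force: 0.0
```

```bash
python3 st.py
```

```text
t 18.07 tcp [0.2141 0.09   0.8802] q [ 0.1744 -0.1187  1.2194  2.1152 -0.0496  0.0784] 
x [-0.6993 -0.0438 -0.7135] y [-0.084   0.9962  0.0212] z [ 0.7099  0.0747 -0.7003] F [ 0.4717 -0.7776  0.5455] w 0.99771858041692 0.0
lean 45.54734786826753 az 6.009834844537328
```

{"method": "drive_tool", "body": {"rows": [{"translation": [0.01, -0.015, -0.02], "twist": 0, "gripper": 0}, {"translation": [0.01, -0.015, -0.02], "twist": 0, "gripper": 0}]}}

```text
t: 18.32
eef_pos: [0.1852, 0.0808, 0.8904]
orientation: [-0.03, 0.912, 0.016, 0.409]
contact_force: [0.0, 0.5, -0.3]
width: 1.0
finger_force: 0.0
```

```bash
python3 st.py
```

```text
t 18.32 tcp [0.1852 0.0808 0.8904] q [ 0.2846 -0.157   1.22    2.1155 -0.1591  0.1493] 
x [-0.6634 -0.041  -0.7471] y [-0.0668  0.9978  0.0045] z [ 0.7453  0.0529 -0.6646] F [ 0.0279  0.5498 -0.26  ] w 0.9995277139983725 0.0
lean 48.34502715432305 az 4.062432579634652
```

The tool now leans 48° along azimuth 4°, which is what I needed. Next I re-measure the dock and check the gripper's shape for a physical camera body.

```bash
cat > fit.py <<'E'
from h import *
from scipy.optimize import minimize
def fitdock(c,m,p0,z=0.,s=None):
    def sil(p):
        x,y,a=p; u=np.array([np.cos(a),np.sin(a)]);v=np.array([-u[1],u[0]])
        im=np.zeros((480*4,640*4),np.uint8)
        for L0,L1,W,z0,z1 in((-.05,.05,.023,z,z+.03),(.05,.063,.009,z+.011,z+.019)):
            P=[[*(np.array([x,y])+u*i+v*j),k] for i in(L0,L1) for j in(-W,W) for k in(z0,z1)]
            cv2.fillConvexPoly(im,cv2.convexHull(np.round(proj(c,P,s)*4+1.5).astype(np.int32)),1)
        return im
    M=cv2.resize(m.astype(np.uint8),None,fx=4,fy=4,interpolation=0)
    f=lambda p:-((sil(p)&M).sum()/(sil(p)|M).sum())
    p0=np.array(p0); r=minimize(f,p0,method="Nelder-Mead",options=dict(initial_simplex=[p0,p0+[.008,0,0],p0+[0,.008,0],p0+[0,0,.12]]))
    return r.x[0],r.x[1],np.degrees(r.x[2]),-r.fun
E
python3 - <<'E'
from fit import *
t=cams.camera("top"); d=cams.camera("side"); s=telemetry.state()
for c in (t,d):
    e=proj(c,[.512,.244,.015])[0]; ms=[o for o in outline_of(c,"dock") if o["mask"][int(e[1])-4:int(e[1])+5,int(e[0])-4:int(e[0])+5].any()]
    print(e,len(ms), fitdock(c,ms[0]["mask"],[.512,.244,.069]) if ms else None)
e=proj(d,s["eef_pos"])[0]; print(e); x,y=int(e[0]),int(e[1])
a=d["img"][max(0,y-90):y+90,max(0,x-120):x+120]; e=proj(d,[.512,.244,.015])[0]; b=d["img"][int(e[1])-45:int(e[1])+45,int(e[0])-60:int(e[0])+60]
a=cv2.resize(a,(480,360)); b=cv2.resize(b,(320,240)); o=np.zeros((360,800,3),np.uint8); o[:,:480]=a;o[:240,480:]=b
cv2.imwrite("pics/c2.png",o[:,:,::-1])
E
```

```text
[254.0801 249.6613] 1 (np.float64(0.5129606937852329), np.float64(0.24553510606491802), np.float64(4.056844312275291), np.float64(0.920753064798599))
[268.2326 263.2187] 1 (np.float64(0.5096896790943092), np.float64(0.24726772970561256), np.float64(9.942703888455735), np.float64(0.7332788726641478))
[ 110.665  -145.7804]
```

View pics/c2.png

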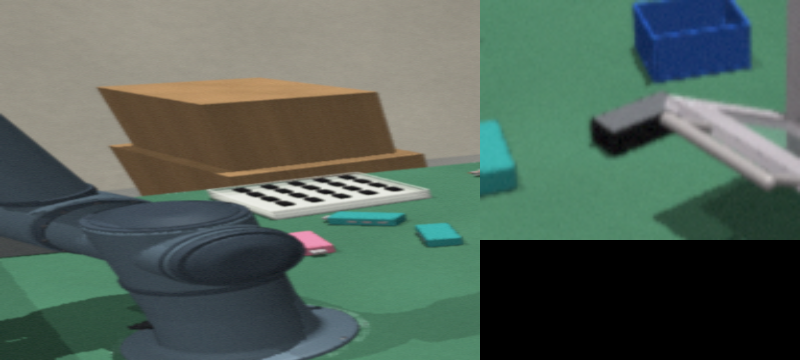

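The crop shows the dock lying flat beside the door edge, at about (640,120). Its fitted pose is (0.513, 0.2455) with heading 4.05°. Next I check joint feasibility for the leaned poses.

Run:
```python
from sim import *
from h import telemetry
s=telemetry.state(); M=R.from_quat(s["orientation"]).as_matrix(); P=s["eef_pos"]; q=np.array(s["joint_positions"])
a=np.radians(3.8); ux=np.array([np.cos(a),np.sin(a),0]);uy=np.array([-ux[1],ux[0],0]); O=np.array([.629,-.0105,0])
way=dict(hi=[.40,.20,.40],pre=[.477,.243,.13],grasp=[.477,.243,.058])
dc=O+ux*.060+uy*.0144
T=dc-.048*np.array([M[0,2],M[1,2],0])+[0,0,.103]; print("dock target",dc,"TCP",T)
way["cellpre"]=T-ux*.18+[0,0,.12]; way["cellmouth"]=T-ux*.10+[0,0,.03]; way["cell"]=T
for n,x in way.items():
    x=np.array(x); q=ik(q,x,M); e=pose(q)[0]-x; print(n,x,"err",np.abs(e).max().round(4),q.round(2),"tool delta",(M.T@(x-P))); P=x
```

```text
dock target [0.6879 0.0078 0.    ] TCP [0.6522 0.0052 0.103 ]
hi [0.4 0.2 0.4] err 0.0 [ 0.67 -0.36 -0.74  0.45 -0.43  0.43] tool delta [0.2185 0.1012 0.4917]
pre [0.477 0.243 0.13 ] err 0.0047 [ 0.64  0.27 -1.02 -0.45 -0.42  0.42] tool delta [0.1484 0.0364 0.2395]
grasp [0.477 0.243 0.058] err 0.0117 [ 0.66  0.48 -1.02 -0.62 -0.45  0.45] tool delta [ 0.0537 -0.0003  0.048 ]
cellpre [ 0.4726 -0.0067  0.223 ] err 0.014 [-0.41 -0.17 -1.02  0.02  0.34 -0.36] tool delta [-0.1095 -0.248  -0.1267]
cellmouth [ 0.5524 -0.0014  0.133 ] err 0.014 [-0.29  0.21 -1.02 -0.41  0.26 -0.26] tool delta [ 0.0138 -0.0006  0.1196]
cell [0.6522 0.0052 0.103 ] err 0.0 [-0.21  0.44 -0.89 -0.58  0.21 -0.18] tool delta [-0.0442 -0.0004  0.0946]
```

Run:
```python
from sim import *
from h import telemetry
s=telemetry.state(); M0=R.from_quat(s["orientation"]).as_matrix(); q0=np.array(s["joint_positions"])
q0=ik(q0,np.array([.45,.1,.4]),M0)
for dl in(0,-4,-8):
    M=R.from_rotvec(np.radians(-dl)*M0[:,1]*1).as_matrix()@M0
    z=M[:,2]; print("lean",np.degrees(np.arccos(-z[2])).round(1))
    for y,xs in((.243,(.47,.49,.51,.53,.55)),(0,(.47,.5,.53,.56,.59,.62,.652))):
        out=[]
        for x in xs:
            q=q0;lowest=None
            for h in np.arange(.4,.05,-.01):
                q=ik(q,np.array([x,y,h]),M); a,b=pose(q)
                if np.abs(a-[x,y,h]).max()>.001 or np.linalg.norm(R.from_matrix(b@M.T).as_rotvec())>.004: break
                lowest=h
            out.append((x,None if lowest is None else round(lowest,2)))
        print(" y",y,"min z:",out)
```

```text
lean 48.2
 y 0.243 min z: [(0.47, np.float64(0.18)), (0.49, np.float64(0.15)), (0.51, np.float64(0.11)), (0.53, np.float64(0.06)), (0.55, np.float64(0.06))]
 y 0 min z: [(0.47, np.float64(0.29)), (0.5, np.float64(0.27)), (0.53, np.float64(0.24)), (0.56, np.float64(0.2)), (0.59, np.float64(0.14)), (0.62, np.float64(0.06)), (0.652, np.float64(0.06))]
lean 44.2
 y 0.243 min z: [(0.47, np.float64(0.13)), (0.49, np.float64(0.1)), (0.51, np.float64(0.06)), (0.53, np.float64(0.06)), (0.55, np.float64(0.06))]
 y 0 min z: [(0.47, np.float64(0.26)), (0.5, np.float64(0.23)), (0.53, np.float64(0.19)), (0.56, np.float64(0.15)), (0.59, np.float64(0.06)), (0.62, np.float64(0.06)), (0.652, np.float64(0.06))]
lean 40.2
 y 0.243 min z: [(0.47, np.float64(0.08)), (0.49, np.float64(0.06)), (0.51, np.float64(0.06)), (0.53, np.float64(0.06)), (0.55, np.float64(0.06))]
 y 0 min z: [(0.47, np.float64(0.22)), (0.5, np.float64(0.19)), (0.53, np.float64(0.15)), (0.56, np.float64(0.08)), (0.59, np.float64(0.06)), (0.62, np.float64(0.06)), (0.652, np.float64(0.06))]
```

The leaned grasp needs slightly less lean (about 43°), so I'll test how an outward push at full stretch changes it.

{"method": "drive_tool", "body": {"rows": [{"translation": [-0.04, 0, 0.045], "twist": 0, "gripper": 0}, {"translation": [-0.04, 0, 0.045], "twist": 0, "gripper": 0}, {"translation": [-0.04, 0, 0.045], "twist": 0, "gripper": 0}, {"translation": [-0.04, 0, 0.045], "twist": 0, "gripper": 0}]}}

```text
t: 19.02
eef_pos: [0.4303, 0.0967, 0.8806]
orientation: [-0.029, 0.912, 0.016, 0.409]
contact_force: [-0.3, 0.0, 0.5]
width: 1.0
finger_force: 0.0
```

```bash
python3 st.py
```

```text
t 19.02 tcp [0.4303 0.0967 0.8806] q [ 0.0816  0.105   1.2188  1.8419 -0.0085  0.0137] 
x [-0.6642 -0.0406 -0.7465] y [-0.0661  0.9978  0.0045] z [ 0.7447  0.0523 -0.6654] F [-0.2962  0.0198  0.4905] w 1.0004823651299672 0.0
lean 48.288471643805046 az 4.020146511786964
```

Now at the limit, push out further.

{"method": "drive_tool", "body": {"rows": [{"translation": [-0.04, 0, 0.045], "twist": 0, "gripper": 0}, {"translation": [-0.04, 0, 0.045], "twist": 0, "gripper": 0}]}}

```text
t: 19.27
eef_pos: [0.5438, 0.1032, 0.8614]
orientation: [-0.03, 0.907, 0.017, 0.42]
contact_force: [0.4, -0.6, 0.9]
width: 1.001
finger_force: 0.0
```

```bash
python3 st.py
```

```text
t 19.27 tcp [0.5438 0.1032 0.8614] q [ 0.0735  0.2299  1.2193  1.6932 -0.0012  0.0079] 
x [-0.646  -0.0397 -0.7623] y [-0.0674  0.9977  0.0052] z [ 0.7604  0.0548 -0.6472] F [ 0.4428 -0.6278  0.8657] w 1.0006431755608696 0.0
lean 49.67284041581648 az 4.1198603454730165
```

{"method": "drive_tool", "body": {"rows": [{"translation": [0.0455, -0.001, 0.032], "twist": 0, "gripper": 0}, {"translation": [0.0455, -0.001, 0.032], "twist": 0, "gripper": 0}, {"translation": [0.0455, -0.001, 0.032], "twist": 0, "gripper": 0}, {"translation": [0.0455, -0.001, 0.032], "twist": 0, "gripper": 0}, {"translation": [0.0455, -0.001, 0.032], "twist": 0, "gripper": 0}, {"translation": [0.0455, -0.001, 0.032], "twist": 0, "gripper": 0}, {"translation": [0.0455, -0.001, 0.032], "twist": 0, "gripper": 0}, {"translation": [0.0455, -0.001, 0.032], "twist": 0, "gripper": 0}]}}

```text
t: 20.27
eef_pos: [0.5106, 0.0959, 0.4777]
orientation: [-0.03, 0.907, 0.017, 0.42]
contact_force: [0.3, -1.1, -0.4]
width: 1.0
finger_force: 0.0
```

{"method": "drive_tool", "body": {"rows": [{"translation": [0.045, 0, 0.032], "twist": 0, "gripper": 0}, {"translation": [0.03, 0, -0.02], "twist": 0, "gripper": 0}, {"translation": [0.03, 0, -0.02], "twist": 0, "gripper": 0}]}}

```text
t: 20.65
eef_pos: [0.436, 0.0914, 0.4026]
orientation: [-0.03, 0.908, 0.017, 0.418]
contact_force: [-0.3, -0.8, 1.6]
width: 0.999
finger_force: 0.0
```

```bash
python3 st.py
```

```text
t 20.65 tcp [0.436  0.0914 0.4026] q [ 0.0584 -0.4853 -0.8092  0.3834  0.0104 -0.0019] 
x [-0.6485 -0.0398 -0.7602] y [-0.0674  0.9977  0.0053] z [ 0.7582  0.0547 -0.6497] F [-0.2969 -0.8445  1.5856] w 0.9985259475894817 0.0
lean 49.481298284867734 az 4.12515788391688
```

{"method": "drive_tool", "body": {"rows": [{"translation": [0.045, 0, 0], "twist": 0, "gripper": 0}, {"translation": [0.045, 0, 0], "twist": 0, "gripper": 0}, {"translation": [0.045, 0, 0], "twist": 0, "gripper": 0}]}}

```text
t: 21.02
eef_pos: [0.3592, 0.0895, 0.3344]
orientation: [-0.029, 0.913, 0.015, 0.407]
contact_force: [-0.6, 0.7, 0.0]
width: 0.999
finger_force: 0.0
```

```bash
python3 st.py
```

```text
t 21.02 tcp [0.3592 0.0895 0.3344] q [ 0.0758 -0.6438 -1.0174  0.3578 -0.0054  0.0098] 
x [-0.6667 -0.0408 -0.7442] y [-0.0652  0.9979  0.0037] z [ 0.7425  0.051  -0.6679] F [-0.5994  0.6696  0.0027] w 0.9989148878400023 0.0
lean 48.09393519488656 az 3.9261301464873046
```

{"method": "drive_tool", "body": {"rows": [{"translation": [0.033, 0, 0.03], "twist": 0, "gripper": 0}, {"translation": [0.033, 0, 0.03], "twist": 0, "gripper": 0}]}}

```text
t: 21.28
eef_pos: [0.3796, 0.0993, 0.3012]
orientation: [-0.028, 0.926, 0.011, 0.376]
contact_force: [0.4, 0.5, 1.3]
width: 1.004
finger_force: 0.0
```

```bash
python3 st.py
```

```text
t 21.27 tcp [0.3796 0.0993 0.3012] q [ 0.1198 -0.5122 -1.0197  0.2923 -0.0423  0.0416] 
x [-0.7152 -0.0443 -0.6975] y [-0.0605  0.9982 -0.0013] z [ 0.6963  0.0413 -0.7165] F [0.442  0.5169 1.3105] w 1.0038708292783618 0.0
lean 44.23075014775403 az 3.3940238782013035
```

{"method": "drive_tool", "body": {"rows": [{"translation": [-0.0144, 0.0349, 0.0314], "twist": 0, "gripper": 0}, {"translation": [-0.0144, 0.0349, 0.0314], "twist": 0, "gripper": 0}, {"translation": [-0.0144, 0.0349, 0.0314], "twist": 0, "gripper": 0}, {"translation": [-0.0144, 0.0349, 0.0314], "twist": 0, "gripper": 0}, {"translation": [0.0271, 0, 0.0341], "twist": 0, "gripper": 0}, {"translation": [0.0271, 0, 0.0341], "twist": 0, "gripper": 0}, {"translation": [0.0271, 0, 0.0341], "twist": 0, "gripper": 0}, {"translation": [0, 0, 0], "twist": 0, "gripper": 0.2}]}}

```text
t: 22.28
eef_pos: [0.5099, 0.2451, 0.1162]
orientation: [-0.029, 0.928, 0.008, 0.372]
contact_force: [-0.2, -0.3, -0.2]
width: 0.816
finger_force: 0.0
```

```bash
python3 st.py
python3 - <<'E'
from h import *
s=telemetry.state(); print(rel([.513,.246,.062],s),proj(cams.camera("wrist"),[.513,.2455,.03],s)); c=cams.camera("wrist"); print([(l["at"],l["p"]) for l in landmark_of(c,"dock_plug")],proj(c,[.5758,.2499,.015],s))
E
```

```text
t 22.27 tcp [0.5099 0.2451 0.1162] q [ 0.4475  0.2853 -0.9872 -0.4241 -0.2678  0.2829] 
x [-0.7219 -0.0479 -0.6903] y [-0.0604  0.9982 -0.0061] z [ 0.6893  0.0373 -0.7235] F [-0.1672 -0.2974 -0.1509] w 0.8163079342922367 0.0
lean 43.655920659590215 az 3.100667198796833
[0.0352 0.0011 0.0414] [[319.3122 178.1021]]
[([316.7, 220.5], 0.65)] [[319.9673 229.3316]]
```

{"method": "drive_tool", "body": {"rows": [{"translation": [0.0175, 0.0005, 0.0205], "twist": 0, "gripper": 0.2}, {"translation": [0.0175, 0.0005, 0.0205], "twist": 0, "gripper": 0.2}, {"translation": [0, 0, 0], "twist": 0, "gripper": 1}, {"translation": [0, 0, 0], "twist": 0, "gripper": 1}, {"translation": [0, 0, 0], "twist": 0, "gripper": 1}, {"translation": [0, 0, 0], "twist": 0, "gripper": 1}], "squeeze": 50}}

```text
t: 23.18
eef_pos: [0.5175, 0.2488, 0.0703]
orientation: [-0.028, 0.925, 0.011, 0.378]
contact_force: [0.8, 0.2, 0.1]
width: 0.523
finger_force: 50.9
```

```bash
python3 st.py
```

```text
t 23.18 tcp [0.5175 0.2488 0.0703] q [ 0.4475  0.4243 -1.0174 -0.6089 -0.2676  0.2824] 
x [-0.7121 -0.0437 -0.7007] y [-0.0609  0.9981 -0.0004] z [ 0.6994  0.0424 -0.7134] F [0.8097 0.1706 0.0787] w 0.523112133975197 50.92526361288037
lean 44.485275967381824 az 3.4673086210823874
```

{"method": "drive_tool", "body": {"rows": [{"translation": [-0.007, 0, -0.007], "twist": 0, "gripper": 1}, {"translation": [-0.0227, -0.012, 0.0223], "twist": 0, "gripper": 1}, {"translation": [-0.0227, -0.012, 0.0223], "twist": 0, "gripper": 1}, {"translation": [0, 0, 0], "twist": 0, "gripper": 1}, {"translation": [0.003, 0, 0.003], "twist": 0, "gripper": 1}, {"translation": [0.003, 0, 0.003], "twist": 0, "gripper": 1}, {"translation": [0, 0, 0], "twist": 0, "gripper": 1}]}}

```text
t: 24.05
eef_pos: [0.5811, 0.2284, 0.0703]
orientation: [-0.029, 0.925, 0.011, 0.378]
contact_force: [-1.0, -1.0, 3.3]
width: 0.522
finger_force: 52.0
```

```bash
python3 st.py
```

```text
t 24.05 tcp [0.5811 0.2284 0.0703] q [ 0.3496  0.469  -0.9091 -0.5607 -0.2019  0.2077] 
x [-0.7132 -0.045  -0.6995] y [-0.0609  0.9981 -0.0021] z [ 0.6983  0.0412 -0.7146] F [-0.9768 -1.0384  3.2677] w 0.5217982579213594 52.02476298320107
lean 44.390954077344176 az 3.3726323518952452
```

{"method": "drive_tool", "body": {"rows": [{"translation": [0, 0, 0], "twist": 0, "gripper": 0.2}, {"translation": [0, 0, 0], "twist": 0, "gripper": 0.2}, {"translation": [0.013, 0, -0.013], "twist": 0, "gripper": 0.2}, {"translation": [0.013, 0, -0.013], "twist": 0, "gripper": 0.2}, {"translation": [0.0058, 0, 0.0058], "twist": 0, "gripper": 0.2}, {"translation": [0, 0, 0], "twist": 0, "gripper": 0.2}]}}

```text
t: 24.8
eef_pos: [0.5451, 0.226, 0.0616]
orientation: [-0.028, 0.926, 0.011, 0.377]
contact_force: [0.5, -0.0, -0.5]
width: 0.8
finger_force: 0.0
```

```bash
python3 st.py
python3 - <<'E'
from fit import *
t=cams.camera("top"); e=proj(t,[.577,.228,.015])[0].astype(int); ms=[o for o in outline_of(t,"dock")]; print(e,[(o["bbox"],o["p"]) for o in ms])
ms=[o for o in ms if o["mask"][e[1]-6:e[1]+7,e[0]-6:e[0]+7].any()]
if ms: print(fitdock(t,ms[0]["mask"],[.577,.228,.069]))
for n in("top","side"):
    c=cams.camera(n) if n=="side" else t; print(n,[(l["at"],l["p"]) for l in landmark_of(c,"dock_plug")],proj(c,[.577+.063,.228+.0042,.015]))
E
```

```text
t 24.8 tcp [0.5451 0.226  0.0616] q [ 0.3727  0.4598 -0.9951 -0.6325 -0.2171  0.2256] 
x [-0.7142 -0.0447 -0.6985] y [-0.0608  0.9981 -0.0016] z [ 0.6973  0.0413 -0.7156] F [ 0.4617 -0.0498 -0.4894] w 0.8000181184458207 0.0
lean 44.30882117559049 az 3.393071420616598
[259 226] [([219.7, 297.3, 240.0, 316.2], 0.84), ([253.1, 206.0, 269.8, 233.8], 0.75), ([196.3, 362.3, 228.8, 378.8], 0.69), ([163.3, 303.0, 203.1, 341.0], 0.66)]
(np.float64(0.5836496531796552), np.float64(0.22794156901041665), np.float64(5.531524338173287), np.float64(0.5669397677140542))
top [([256.3, 203.0], 0.85), ([167.0, 335.8], 0.62), ([219.2, 304.2], 0.54)] [[258.3064 204.3193]]
side [([205.2, 267.1], 0.92), ([155.8, 255.5], 0.71), ([152.6, 296.1], 0.58), ([305.8, 251.6], 0.56)] [[306.1296 251.9478]]
```

{"method": "drive_tool", "body": {"rows": [{"translation": [0, 0, 0], "twist": 0, "gripper": 1}, {"translation": [0, 0, 0], "twist": 0, "gripper": 1}, {"translation": [0, 0, 0], "twist": 0, "gripper": 1}, {"translation": [-0.014, 0, -0.014], "twist": 0, "gripper": 1}, {"translation": [-0.028, 0, -0.028], "twist": 0, "gripper": 1}, {"translation": [0, 0, 0], "twist": 0, "gripper": 1}], "squeeze": 60}}

```text
t: 25.8
eef_pos: [0.5474, 0.2271, 0.125]
orientation: [-0.028, 0.925, 0.012, 0.38]
contact_force: [0.4, 0.1, -1.3]
width: 0.527
finger_force: 60.8
```

```bash
python3 st.py
python3 - <<'E'
from h import *
s=telemetry.state(); d=cams.camera("side"); t=cams.camera("top"); P=np.array(s["eef_pos"])
p=[min(landmark_of(c,"dock_plug"),key=lambda l:np.hypot(*(np.array(l["at"])-proj(c,P+[.095,.004,-.045])[0])))["at"] for c in(t,d)]
X=tri([ray(t,p[0]),ray(d,p[1])]); print("plug",p,X,"minus tcp",X-P)
for c,n in((t,"top"),(d,"side")):print(n,[(np.round(l["at"]),l["p"]) for l in landmark_of(c,"socket")],[(o["bbox"],o["p"]) for o in outline_of(c,"socket")])
E
```

```text
t 25.8 tcp [0.5474 0.2271 0.125 ] q [ 0.3728  0.2998 -0.9466 -0.4306 -0.2164  0.2255] 
x [-0.7099 -0.0431 -0.703 ] y [-0.0614  0.9981  0.0008] z [ 0.7016  0.0438 -0.7112] F [ 0.4141  0.0628 -1.3075] w 0.5273078446317196 60.791686163283885
lean 44.664834539075336 az 3.5684969568749305
plug [[252.7, 195.4], [303.4, 231.6]] [0.6449 0.2413 0.0798] minus tcp [ 0.0975  0.0142 -0.0452]
top [] []
side [(array([391., 256.]), 0.72)] [([381.9, 241.6, 397.1, 259.1], 0.57)]
```

Run:
```python
from h import *
im=cv2.imread("pics/w2.png")[130:220,460:560]; cv2.imwrite("pics/c3.png",cv2.convertScaleAbs(cv2.resize(im,None,fx=6,fy=6,interpolation=2),alpha=2.0))
d=cams.camera("side"); print(atz(d,(391,256),.045))
```

```text
[0.7886 0.0237 0.045 ]
```

View pics/c3.png

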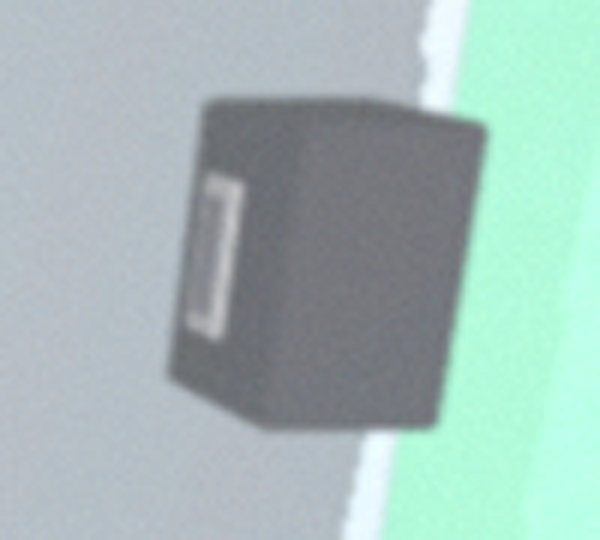

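The crop shows the socket with its front floor corners at about (494,147) and (488,193) in the wrist image and the slot centre at about (496,173). I'll project these to world coordinates.

Run:
```python
from h import *
c=cams.camera("wrist"); M=np.column_stack([[-.0639,.998,0],[.998,.0639,-.0025],[-.0025,-.0002,-1]])
s=dict(orientation=R.from_matrix(M).as_quat(),eef_pos=[.5925,-.0139,.3974])
f=lambda u,v,z:atz(c,(460+u/6,130+v/6),z,s)
a,b=f(203,103,.045),f(170,378,.045); print("front floor",a,b,(a+b)/2,"yaw",np.degrees(np.arctan2(b[0]-a[0],a[1]-b[1])))
a,b=f(486,128,.085),f(437,428,.085); print("rear top",a,b,(a+b)/2,"slot",f(215,257,.06))
# cell front roof corners in w2 (z .231): front edge top (390,0)->(369,413)
print(atz(c,(388,0),.231,s),atz(c,(369,413),.231,s))
```

```text
front floor [0.7715 0.0352 0.045 ] [ 0.7756 -0.0128  0.045 ] [0.7735 0.0112 0.045 ] yaw 4.772186037410783
rear top [0.799  0.0373 0.085 ] [ 0.8027 -0.0106  0.085 ] [0.8008 0.0133 0.085 ] slot [0.7723 0.0112 0.06  ]
[0.6203 0.1198 0.231 ] [ 0.6385 -0.1448  0.231 ]
```

{"method": "drive_tool", "body": {"rows": [{"translation": [-0.0212, -0.0082, -0.0424], "twist": 0, "gripper": 1}, {"translation": [-0.0212, -0.0082, -0.0424], "twist": 0, "gripper": 1}, {"translation": [-0.0212, -0.0082, -0.0424], "twist": 0, "gripper": 1}, {"translation": [0.0022, -0.0514, -0.0022], "twist": 0, "gripper": 1}, {"translation": [0.0022, -0.0514, -0.0022], "twist": 0, "gripper": 1}, {"translation": [0.0022, -0.0514, -0.0022], "twist": 0, "gripper": 1}, {"translation": [0.0022, -0.0514, -0.0022], "twist": 0, "gripper": 1}, {"translation": [0, 0, 0], "twist": 0, "gripper": 1}]}}

```text
t: 27.3
eef_pos: [0.504, -0.0111, 0.2579]
orientation: [-0.025, 0.926, 0.009, 0.378]
contact_force: [-1.2, -0.1, -1.2]
width: 0.534
finger_force: 61.5
```

```bash
python3 st.py
python3 - <<'E'
from h import *
s=telemetry.state();P=np.array(s["eef_pos"]);M=R.from_quat(s["orientation"]).as_matrix()
for w in([.545,-.0035,.20],[.60,.0003,.15],[.662,.0042,.125],[.662,.0042,.1066]):
    print(M.T@(np.array(w)-P)); P=np.array(w)
d=cams.camera("side");t=cams.camera("top");P=np.array(s["eef_pos"])
p=[min(landmark_of(c,"dock_plug"),key=lambda l:np.hypot(*(np.array(l["at"])-proj(c,P+[.095,.004,-.045])[0])))["at"] for c in(t,d)]
X=tri([ray(t,p[0]),ray(d,p[1])]); print("plug-tcp",X-P, [proj(c,P+[.096,.006,-.0466])[0]-q for c,q in zip((t,d),p)])
E
```

```text
t 27.3 tcp [ 0.504  -0.0111  0.2579] q [-0.2458 -0.169  -0.96    0.0274  0.2053 -0.2177] 
x [-0.7137 -0.039  -0.6994] y [-0.0523  0.9986 -0.0023] z [ 0.6985  0.0349 -0.7147] F [-1.2441 -0.0712 -1.232 ] w 0.5336706773022732 61.51763299014419
lean 44.37978120247708 az 2.86337760021252
[0.0109 0.0056 0.0703]
[-0.0044  0.001   0.0743]
[-0.0269  0.0007  0.0613]
[0.0129 0.     0.0132]
plug-tcp [ 0.1005  0.0177 -0.0561] [array([3.9725, 2.3822]), array([ 3.6255, -1.6532])]
```

Run:
```python
from h import *
s=telemetry.state(); c=cams.camera("wrist"); save(c,"w4"); P=np.array(s["eef_pos"]);M=R.from_quat(s["orientation"]).as_matrix()
u=np.array([M[0,2],M[1,2],0]);u/=np.linalg.norm(u); v=np.array([-u[1],u[0],0])
D=P+u*.033-[0,0,.0616]
im=c["img"].copy()
B=[D+u*i+v*j+[0,0,k] for k in(0,.03) for i,j in((-.05,-.023),(-.05,.023),(.05,.023),(.05,-.023))]+[D+u*.063+[0,0,.015]]
pp=proj(c,B,s).round(0).astype(int)
for q in (pp[:4],pp[4:8]): cv2.polylines(im,[q.reshape(-1,1,2)],True,(255,255,0),1)
cv2.circle(im,tuple(map(int,pp[8])),3,(255,0,0),-1)
d=cams.camera("side"); im2=d["img"].copy(); pp=proj(d,B).round(0).astype(int)
for q in (pp[:4],pp[4:8]): cv2.polylines(im2,[q.reshape(-1,1,2)],True,(255,255,0),1)
e=pp[8]; b=im2[e[1]-50:e[1]+50,e[0]-70:e[0]+30]
o=np.zeros((480,800,3),np.uint8); o[:,:400]=cv2.resize(im[:,120:520],(400,480)); o[:400,400:]=cv2.resize(b,(400,400)); cv2.imwrite("pics/c4.png",o[:,:,::-1])
```

```text
(no output)
```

View pics/c4.png

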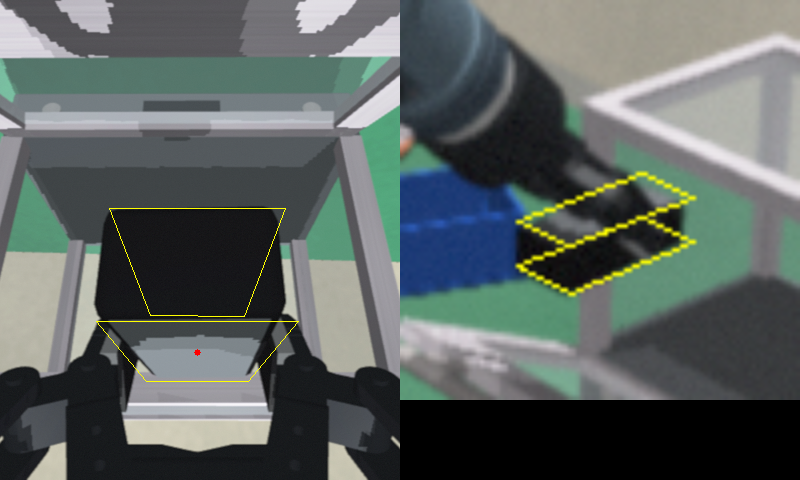

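The picture shows the dock's rear face at (97–285, 208–320), close to the predicted outline. In the side crop the dock matches its drawn box, so it's held straight and level. Going in.

{"method": "drive_tool", "body": {"rows": [{"translation": [0.0055, 0.0028, 0.0352], "twist": 0, "gripper": 1}, {"translation": [0.0055, 0.0028, 0.0352], "twist": 0, "gripper": 1}, {"translation": [0, 0, 0], "twist": 0, "gripper": 1}, {"translation": [-0.0022, 0.0005, 0.0372], "twist": 0, "gripper": 1}, {"translation": [-0.0022, 0.0005, 0.0372], "twist": 0, "gripper": 1}, {"translation": [0, 0, 0], "twist": 0, "gripper": 1}]}}

```text
t: 28.35
eef_pos: [0.6003, 0.0065, 0.1485]
orientation: [-0.029, 0.926, 0.011, 0.376]
contact_force: [-0.4, -0.4, -1.4]
width: 0.533
finger_force: 61.4
```

```bash
python3 st.py
python3 - <<'E'
from h import *
s=telemetry.state();P=np.array(s["eef_pos"]);M=R.from_quat(s["orientation"]).as_matrix()
for w in([.662,.0042,.125],[.662,.0042,.110]):
    print(M.T@(np.array(w)-P)); P=np.array(w)
E
```

```text
t 28.35 tcp [0.6003 0.0065 0.1485] q [-0.1549  0.2375 -0.9306 -0.3578  0.1505 -0.1578] 
x [-0.7149 -0.0457 -0.6978] y [-0.0628  0.998  -0.001 ] z [ 0.6965  0.043  -0.7163] F [-0.4147 -0.3879 -1.3577] w 0.5325473497141537 61.43156475853175
lean 44.249130532251534 az 3.5364642939501527
[-0.0276 -0.0061  0.0597]
[0.0105 0.     0.0107]
```

{"method": "drive_tool", "body": {"rows": [{"translation": [-0.0138, -0.003, 0.03], "twist": 0, "gripper": 1}, {"translation": [-0.0138, -0.003, 0.03], "twist": 0, "gripper": 1}, {"translation": [0, 0, 0], "twist": 0, "gripper": 1}, {"translation": [0.005, 0, 0.005], "twist": 0, "gripper": 1}, {"translation": [0, 0, 0], "twist": 0, "gripper": 1}]}}

```text
t: 28.98
eef_pos: [0.6602, 0.0035, 0.1187]
orientation: [-0.029, 0.926, 0.011, 0.377]
contact_force: [0.2, 0.2, -1.5]
width: 0.53
finger_force: 61.4
```

```bash
python3 st.py
python3 - <<'E'
from h import *
print(rel([.662,.0042,.1066])); s=telemetry.state(); d=cams.camera("side"); t=cams.camera("top");P=np.array(s["eef_pos"])
for c,n in((t,"top"),(d,"side")): print(n,[(np.round(l["at"],1),round(l["p"],2)) for l in landmark_of(c,"dock_plug")],proj(c,P+[.096,.006,-.0466]))
E
```

```text
t 28.98 tcp [0.6602 0.0035 0.1187] q [-0.1415  0.3879 -0.8139 -0.3938  0.1401 -0.1468] 
x [-0.7144 -0.0445 -0.6983] y [-0.061   0.9981 -0.0012] z [ 0.6971  0.0417 -0.7158] F [ 0.1658  0.1734 -1.4523] w 0.5304864917345096 61.44780423492193
lean 44.29169441512467 az 3.4275413114578024
[0.0071 0.0006 0.01  ]
top [(array([166.6, 341.9]), 0.85), (array([218.2, 306.6]), 0.73), (array([244.2, 370.8]), 0.73), (array([461.7, 251.5]), 0.24)] [[337.0514 156.3547]]
side [(array([151.1, 296.8]), 0.92), (array([383.9, 253.3]), 0.91), (array([203.7, 266.4]), 0.65), (array([154.6, 257.8]), 0.59)] [[387.1403 253.0017]]
```

{"method": "drive_tool", "body": {"rows": [{"translation": [0.003, 0.0005, 0.0045], "twist": 0, "gripper": 1}, {"translation": [0.003, 0, 0.0035], "twist": 0, "gripper": 1}, {"translation": [0.0012, 0, 0.0012], "twist": 0, "gripper": 1}, {"translation": [0, 0, 0], "twist": 0, "gripper": 1}]}}

```text
t: 29.68
eef_pos: [0.6636, 0.0038, 0.1079]
orientation: [-0.029, 0.925, 0.011, 0.378]
contact_force: [-2.6, -0.1, 3.3]
width: 0.529
finger_force: 62.1
```

```bash
python3 st.py
```

```text
t 29.68 tcp [0.6636 0.0038 0.1079] q [-0.1401  0.4159 -0.8166 -0.4278  0.1395 -0.1456] 
x [-0.7122 -0.0446 -0.7005] y [-0.0611  0.9981 -0.0014] z [ 0.6993  0.0418 -0.7136] F [-2.5777 -0.1023  3.2642] w 0.5288558567049463 62.13168346323073
lean 44.46794410060715 az 3.420213963511178
```

{"method": "drive_tool", "body": {"rows": [{"translation": [0, 0, 0], "twist": 0, "gripper": 0.25}, {"translation": [0, 0, 0], "twist": 0, "gripper": 0.25}, {"translation": [0, 0, 0], "twist": 0, "gripper": 0.25}, {"translation": [-0.007, 0, -0.007], "twist": 0, "gripper": 0.25}, {"translation": [0, 0, -0.04], "twist": 0, "gripper": 0.25}, {"translation": [0.01, 0, -0.055], "twist": 0, "gripper": 0.25}, {"translation": [0.005, 0, -0.06], "twist": 0, "gripper": 0.25}, {"translation": [0, 0, -0.04], "twist": 0, "gripper": 0.25}]}}

```text
t: 30.68
eef_pos: [0.5143, -0.0049, 0.2476]
orientation: [-0.028, 0.925, 0.011, 0.378]
contact_force: [0.4, -0.1, 0.6]
width: 0.75
finger_force: 0.0
```

```bash
python3 st.py
python3 - <<'E'
from fit import *
s=telemetry.state(); c=cams.camera("wrist"); save(c,"w5"); d=cams.camera("side"); t=cams.camera("top")
a=np.radians(3.65); u=np.array([np.cos(a),np.sin(a),0]); v=np.array([-u[1],u[0],0]); D=np.array([.6955,.0062,.045])
B=[D+u*i+v*j+[0,0,k] for k in(0,.03) for i,j in((-.05,-.023),(-.05,.023),(.05,.023),(.05,-.023))]+[D+u*.063+[0,0,.015]]
for n,k in(("wrist",c),("side",d),("top",t)):
    print(n,"plug",[(np.round(l["at"],1),round(l["p"],2)) for l in landmark_of(k,"dock_plug")],proj(k,B[8],s)[0].round(1))
    e=proj(k,D+[0,0,.02],s)[0].astype(int)
    for o in outline_of(k,"dock"):
        if 0<=e[1]<480 and 0<=e[0]<640 and o["mask"][e[1]-5:e[1]+6,e[0]-5:e[0]+6].any(): print(n,"fit",fitdock(k,o["mask"],[.6955,.0062,a],.045,s),o["bbox"])
im=c["img"].copy(); e2=[]
o=np.zeros((480,800,3),np.uint8)
o[:480,:400]=cv2.resize(im[:,120:520],(400,480))
e=proj(t,D)[0].astype(int); o[:240,400:]=cv2.resize(t["img"][e[1]-45:e[1]+45,e[0]-75:e[0]+75],(400,240),interpolation=2)
e=proj(d,D)[0].astype(int); o[240:,400:]=cv2.resize(d["img"][e[1]-36:e[1]+36,e[0]-60:e[0]+60],(400,240),interpolation=2)
cv2.imwrite("pics/c5.png",cv2.convertScaleAbs(o[:,:,::-1],alpha=1.5))
E
```

```text
t 30.68 tcp [ 0.5143 -0.0049  0.2476] q [-0.2249 -0.129  -0.9626 -0.0173  0.1973 -0.208 ] 
x [-0.7131 -0.0446 -0.6997] y [-0.0607  0.9982 -0.0017] z [ 0.6985  0.0413 -0.7145] F [ 0.3718 -0.0849  0.5991] w 0.7500679928384062 0.0
lean 44.400605111350885 az 3.3799663697454205
wrist plug [(array([321.5, 235.9]), 0.76)] [317.6 235.9]
wrist fit (np.float64(0.6978071319961319), np.float64(0.005090586432983624), np.float64(5.7461875189713725), np.float64(0.9254211384710136)) [281.4, 149.3, 346.0, 243.6]
side plug [(array([155.3, 254.6]), 0.96), (array([384.8, 256.6]), 0.88), (array([206. , 265.6]), 0.68), (array([151.6, 296.7]), 0.63)] [387.2 256.5]
side fit (np.float64(0.6930435347925702), np.float64(0.006603144432532619), np.float64(8.721008611789776), np.float64(0.9160463582398944)) [353.4, 248.5, 389.5, 277.5]
top plug [(array([246. , 369.1]), 0.63), (array([219.5, 304. ]), 0.56)] [336.7 156.9]
```

View pics/c5.png

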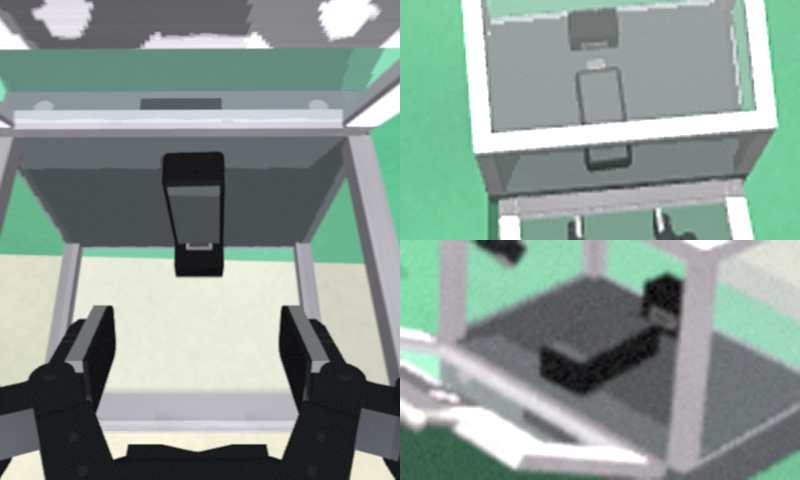

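The picture shows the dock on the cell floor, with its plug right in front of the socket slot: plug at about (200,245) and socket at (200,262) in the left pane. I'll measure its yaw numerically from the top face's edges.

Run:
```python
from h import *
s=telemetry.state(); c=cams.camera("wrist"); g=cv2.cvtColor(cv2.imread("pics/w5.png"),cv2.COLOR_BGR2GRAY).astype(int)
for r in range(184,252,6): print(r,g[r,276:352:2].tolist())
L=[];Rr=[]
for r in range(192,236,2):
    row=g[r,278:352]; b=np.where(row<30)[0]  # dark sides
    br=np.where((row>38))[0]; 
    # inner top face: bright run around the centre (col ~316)
    i=316-278; l=i
    while row[l]>30: l-=1
    k=i
    while row[k]>30: k+=1
    L.append(atz(c,(278+l+.5,r),.075,s)); Rr.append(atz(c,(278+k-.5,r),.075,s))
L=np.array(L);Rr=np.array(Rr)
for n,a in(("L",L),("R",Rr),("mid",(L+Rr)/2)):
    k=np.polyfit(a[:,0],a[:,1],1); print(n,"yaw",np.degrees(np.arctan(k[0])).round(2),"y at .695",np.polyval(k,.695).round(4),"y at .7605",np.polyval(k,.7605).round(4))
print("width",np.abs(L[:,1]-Rr[:,1]).mean(), s["orientation"])
# socket front floor corners / cell line references
k=[]
for r in range(256,274,2):
    row=g[r,278:360]; d=np.where(row<45)[0]; print(r,278+d.min() if len(d) else None,278+d.max() if len(d) else None)
```

```text
184 [53, 53, 50, 32, 17, 22, 18, 21, 20, 22, 22, 18, 19, 20, 20, 18, 20, 19, 21, 23, 23, 20, 19, 22, 24, 24, 21, 21, 21, 24, 25, 26, 19, 15, 27, 52, 53, 53]
190 [52, 53, 52, 48, 23, 24, 63, 70, 70, 68, 69, 68, 68, 70, 70, 69, 68, 69, 69, 69, 70, 69, 69, 69, 69, 70, 69, 70, 69, 70, 71, 68, 33, 16, 28, 52, 51, 52]
196 [53, 54, 53, 52, 41, 12, 34, 55, 54, 54, 53, 53, 55, 55, 56, 58, 58, 59, 58, 57, 59, 57, 58, 57, 58, 58, 61, 61, 64, 62, 61, 57, 23, 9, 35, 53, 52, 51]
202 [52, 53, 54, 52, 52, 30, 15, 44, 50, 52, 52, 52, 52, 53, 53, 53, 53, 53, 52, 51, 52, 53, 51, 50, 53, 53, 52, 51, 55, 53, 53, 51, 23, 12, 39, 52, 51, 53]
208 [53, 51, 53, 52, 53, 47, 14, 25, 50, 53, 54, 52, 53, 51, 53, 52, 52, 54, 53, 53, 52, 53, 54, 52, 52, 52, 54, 54, 51, 53, 52, 50, 20, 10, 44, 54, 53, 53]
214 [52, 52, 52, 51, 52, 52, 39, 15, 38, 53, 52, 54, 52, 52, 53, 53, 53, 54, 52, 54, 54, 53, 54, 53, 52, 50, 52, 53, 53, 53, 53, 50, 21, 14, 44, 54, 52, 54]
220 [52, 53, 51, 52, 51, 53, 53, 28, 16, 44, 52, 52, 53, 52, 52, 51, 52, 53, 54, 53, 52, 53, 52, 52, 53, 52, 51, 52, 52, 54, 52, 51, 17, 14, 44, 54, 52, 52]
22
[... 405 characters left out ...]
53, 53, 53, 51, 53, 52, 52, 52, 54, 49, 19, 17, 49, 54, 53, 52]
244 [53, 51, 50, 52, 52, 51, 52, 51, 53, 38, 17, 23, 29, 27, 26, 77, 91, 52, 46, 48, 46, 46, 45, 46, 47, 46, 61, 93, 49, 18, 17, 23, 13, 17, 45, 51, 51, 51]
250 [118, 119, 119, 118, 119, 118, 119, 119, 118, 83, 17, 16, 14, 14, 15, 34, 38, 38, 39, 38, 37, 41, 38, 38, 37, 38, 38, 40, 23, 14, 17, 13, 16, 27, 103, 119, 118, 117]
L yaw 6.24 y at .695 -0.0141 y at .7605 -0.007
R yaw 6.22 y at .695 0.0245 y at .7605 0.0316
mid yaw 6.23 y at .695 0.0052 y at .7605 0.0123
width 0.038370447671137904 [-0.0285  0.926   0.0112  0.3762]
256 295 342
258 295 342
260 295 342
262 295 342
264 295 342
266 295 342
268 296 342
270 296 342
272 296 341
```

Run:
```python
from h import *
s=telemetry.state(); c=cams.camera("wrist"); g=cv2.cvtColor(cv2.imread("pics/w5.png"),cv2.COLOR_BGR2GRAY).astype(float)
# floor rear edge: 53 -> 118, subpixel row
pts=[]
for u in list(range(205,288,4))+list(range(350,408,4)):
    col=g[238:262,u]; k=np.where((col[:-1]<85)&(col[1:]>=85))[0]
    if len(k): pts.append((u,238+k[0]+(85-col[k[0]])/(col[k[0]+1]-col[k[0]])))
W=np.array([atz(c,q,.045,s) for q in pts]); k=np.polyfit(W[:,1],W[:,0],1); print("rear edge yaw",np.degrees(-np.arctan(k[0])),"x at y0",k[1],"res",np.std(W[:,0]-np.polyval(k,W[:,1])),len(pts))
# socket top rear edge? centre of socket columns at row 270 (rear/top, z .085)
print("socket mid",atz(c,(318.5,262),.085,s),atz(c,(318.5,250),.085,s))
for u in(310,318,326): print(u,g[248:282:2,u].astype(int).tolist())
```

```text
rear edge yaw 3.849706031178514 x at y0 0.8075639765256448 res 0.000479726847290971 36
socket mid [0.7583 0.0112 0.085 ] [0.7316 0.0095 0.085 ]
310 [88, 38, 14, 15, 18, 15, 15, 14, 16, 14, 15, 10, 7, 12, 66, 143, 158]
318 [87, 41, 16, 16, 14, 15, 13, 17, 18, 15, 12, 12, 13, 15, 68, 142, 155]
326 [88, 38, 17, 13, 16, 19, 14, 15, 16, 17, 14, 14, 14, 11, 68, 144, 159]
```

The dock is 2.4° off the cell's axis. I'll regrasp and twist it straight.

{"method": "drive_tool", "body": {"rows": [{"translation": [0, 0, 0.04], "twist": 0, "gripper": 0.25}, {"translation": [-0.005, 0, 0.06], "twist": 0, "gripper": 0.25}, {"translation": [-0.01, 0, 0.055], "twist": 0, "gripper": 0.25}, {"translation": [0, 0, 0.04], "twist": 0, "gripper": 0.25}, {"translation": [0.006, 0, 0.006], "twist": 0, "gripper": 0.25}, {"translation": [0, 0, 0], "twist": 0, "gripper": 0.3}, {"translation": [0, 0, 0], "twist": 0, "gripper": 1}, {"translation": [0, 0, 0], "twist": 0, "gripper": 1}], "squeeze": 30}}

```text
t: 32.22
eef_pos: [0.6624, 0.0037, 0.1096]
orientation: [-0.028, 0.925, 0.011, 0.378]
contact_force: [0.4, 0.0, -0.8]
width: 0.543
finger_force: 31.7
```

{"method": "drive_tool", "body": {"rows": [{"translation": [0, 0, 0], "twist": 0, "gripper": 1}, {"translation": [-0.0012, 0, -0.0012], "twist": 0, "gripper": 1}, {"translation": [0, 0, 0], "twist": 1.8, "gripper": 1}, {"translation": [0, 0, 0], "twist": 1.8, "gripper": 1}, {"translation": [0, 0, 0], "twist": 0, "gripper": 1}, {"translation": [0.001, 0, 0.001], "twist": 0, "gripper": 1}, {"translation": [0, 0, 0], "twist": 0, "gripper": 1}]}}

```text
t: 33.1
eef_pos: [0.6635, 0.0038, 0.1099]
orientation: [0.0, 0.926, 0.023, 0.378]
contact_force: [-3.6, -0.6, 4.3]
width: 0.54
finger_force: 31.6
```

```bash
python3 st.py
```

```text
t 33.1 tcp [0.6635 0.0038 0.1099] q [-0.1399  0.4116 -0.8155 -0.4227  0.139  -0.0828] 
x [-0.7145  0.0179 -0.6994] y [-0.0162  0.999   0.0421] z [ 0.6995  0.0414 -0.7135] F [-3.5669 -0.555   4.2618] w 0.5399184664580341 31.59305482171476
lean 44.48318105129689 az 3.3886267794875806
```

Release, retreat and re-measure.

{"method": "drive_tool", "body": {"rows": [{"translation": [0, 0, 0], "twist": 0, "gripper": 0.25}, {"translation": [0, 0, 0], "twist": 0, "gripper": 0.25}, {"translation": [0, 0, 0], "twist": -3.6, "gripper": 0.25}, {"translation": [-0.007, 0, -0.007], "twist": 0, "gripper": 0.25}, {"translation": [0, 0, -0.04], "twist": 0, "gripper": 0.25}, {"translation": [0.01, 0, -0.055], "twist": 0, "gripper": 0.25}, {"translation": [0.005, 0, -0.06], "twist": 0, "gripper": 0.25}, {"translation": [0, 0, -0.04], "twist": 0, "gripper": 0.25}]}}

```text
t: 34.1
eef_pos: [0.5144, -0.0048, 0.2493]
orientation: [-0.028, 0.925, 0.011, 0.378]
contact_force: [0.3, -0.5, 0.0]
width: 0.747
finger_force: 0.0
```

```bash
cat > yaw.py <<'E'
from h import *
show(); s=telemetry.state(); c=cams.camera("wrist"); g=cv2.cvtColor(c["img"],cv2.COLOR_RGB2GRAY).astype(float)
L=[];Rr=[]
for r in range(194,236,2):
    row=g[r]; l=k=316
    while row[l]>30: l-=1
    while row[k]>30: k+=1
    L.append(atz(c,(l+.5,r),.075,s)); Rr.append(atz(c,(k-.5,r),.075,s))
L=np.array(L);Rr=np.array(Rr)
for n,a in(("L",L),("R",Rr),("mid",(L+Rr)/2)):
    k=np.polyfit(a[:,0],a[:,1],1); print(n,"yaw",np.degrees(np.arctan(k[0])).round(2),"y at .695",np.polyval(k,.695).round(4),"y at .7605",np.polyval(k,.7605).round(4))
pts=[]
for u in list(range(205,288,4))+list(range(350,408,4)):
    col=g[238:262,u]; k=np.where((col[:-1]<85)&(col[1:]>=85))[0]
    if len(k): pts.append((u,238+k[0]+(85-col[k[0]])/(col[k[0]+1]-col[k[0]])))
W=np.array([atz(c,q,.045,s) for q in pts]); k=np.polyfit(W[:,1],W[:,0],1); print("rear edge yaw",np.degrees(-np.arctan(k[0])),len(pts))
print([np.where(g[r,278:360]<30)[0][[0,-1]]+278 for r in(260,266,270)], [(r,g[r,318]) for r in range(182,192,2)])
E
python3 yaw.py
```

```text
t 34.1 tcp [ 0.5144 -0.0048  0.2493] q [-0.2248 -0.1316 -0.9592 -0.0114  0.1972 -0.2067] 
x [-0.7131 -0.0434 -0.6997] y [-0.0599  0.9982 -0.0008] z [ 0.6985  0.0413 -0.7145] F [ 0.3163 -0.4866  0.0039] w 0.7474073164943182 0.0
L yaw 3.32 y at .695 -0.013 y at .7605 -0.0092
R yaw 3.46 y at .695 0.0261 y at .7605 0.0301
mid yaw 3.39 y at .695 0.0065 y at .7605 0.0104
rear edge yaw 3.879211180697468 36
[array([296, 342]), array([296, 342]), array([297, 341])] [(182, np.float64(21.0)), (184, np.float64(22.0)), (186, np.float64(57.0)), (188, np.float64(70.0)), (190, np.float64(69.0))]
```

The dock now sits within 0.5° and 1 mm of the slot line. To reach the lowered handle the tool must become steep again, so I simulate pushing it against its inner reach limit.

Run:
```python
from sim import *
from h import telemetry
s=telemetry.state(); q=np.array(s["joint_positions"]); M=R.from_quat(s["orientation"]).as_matrix(); P=np.array(s["eef_pos"])
for w in([.47,.04,.38],[.36,.086,.36]):
    w=np.array(w); print("delta",M.T@(w-P)); P=w; q=ik(q,w,M); print(*info(q))
q0=q
for W in(.1,.3):
    q=q0; print("W",W)
    for k in range(14):
        P,Mq=pose(q); tgt=P+np.array([-.02,0,-.05]) if P[2]>.13 else P+np.array([-.05,0,0])
        q=ik(q,tgt,Mq,W)
        if k%2: print(*info(q)[:6],"y.z",pose(q)[1][2,1].round(3),q.round(2))
```

```text
delta [-0.0605  0.047  -0.1196]
tcp [0.47 0.04 0.38] lean 44.6 az 3.3 yax [-0.06   0.998 -0.002] q [-0.184 -0.371 -0.752  0.427  0.169 -0.177]
delta [ 0.0902  0.0526 -0.061 ]
tcp [0.36  0.086 0.36 ] lean 44.6 az 3.3 yax [-0.06   0.998 -0.002] q [ 0.076 -0.604 -0.896  0.5   -0.013  0.01 ]
W 0.1
tcp [0.322 0.087 0.265] lean 35.6 az -1.1 y.z -0.036 [ 0.24 -0.52 -1.02  0.46 -0.15  0.15]
tcp [0.286 0.091 0.173] lean 20.9 az -21.9 y.z -0.134 [ 0.41 -0.24 -1.02  0.53 -0.26  0.37]
tcp [0.221 0.096 0.129] lean 16.4 az -61.2 y.z -0.243 [ 0.58 -0.08 -1.02  0.66 -0.29  0.61]
tcp [0.155 0.102 0.084] lean 23.1 az -93.6 y.z -0.392 [ 0.77  0.14 -1.02  0.72 -0.27  0.87]
tcp [0.057 0.107 0.087] lean 30.6 az -100.2 y.z -0.506 [ 1.06  0.2  -1.02  0.86 -0.17  1.18]
tcp [-0.043  0.109  0.088] lean 33.3 az -99.6 y.z -0.547 [ 1.4   0.23 -1.02  0.91 -0.    1.46]
tcp [-0.143  0.109  0.088] lean 33.3 az -99.6 y.z -0.547 [ 1.72  0.25 -0.98  0.9   0.17  1.74]
W 0.3
tcp [0.327 0.093 0.285] lean 39.4 az 1.0 y.z -0.021 [ 0.25 -0.56 -1.02  0.44 -0.15  0.15]
tcp [0.304 0.111 0.229] lean 30.7 az -6.4 y.z -0.071 [ 0.48 -0.39 -1.02  0.48 -0.29  0.39]
tcp [0.282 0.135 0.166] lean 24.3 az -20.4 y.z -0.143 [ 0.66 -0.17 -1.02  0.48 -0.36  0.62]
tcp [0.224 0.155 0.136] lean 22.2 az -34.2 y.z -0.206 [ 0.89 -0.06 -1.02  0.58 -0.39  0.9 ]
tcp [0.162 0.175 0.1  ] lean 22.6 az -46.5 y.z -0.269 [ 1.12  0.08 -1.02  0.62 -0.37  1.18]
tcp [0.062 0.178 0.102] lean 22.8 az -47.7 y.z -0.277 [ 1.47  0.07 -1.02  0.75 -0.29  1.55]
tcp [-0.038  0.178  0.102] lean 22.8 az -47.7 y.z -0.277 [ 1.81  0.13 -0.95  0.84 -0.19  1.88]
```

Run:
```python
from sim import *
from h import telemetry
s=telemetry.state(); q=np.array(s["joint_positions"]); M=R.from_quat(s["orientation"]).as_matrix()
for x0,y0 in((.36,.12),(.32,.10)):
  q=ik(q,np.array([.47,.04,.38]),M); q0=ik(q,np.array([x0,y0,.36]),M)
  for W in(.1,.3,.6):
    q=q0; print("W",W,x0,y0)
    for k in range(12):
        P,Mq=pose(q); d=np.array([x0,y0,.10])-P; d*=min(1,.06/np.linalg.norm(d)); q=ik(q,P+d,Mq,W)
        if k%3==2: print(*info(q)[:6],"y.z",pose(q)[1][2,1].round(3),q.round(2))
```

```text
W 0.1 0.36 0.12
tcp [0.363 0.123 0.186] lean 30.7 az -8.6 y.z -0.086 [ 0.43 -0.17 -1.02  0.26 -0.28  0.35]
tcp [0.36 0.12 0.1 ] lean 23.7 az -23.7 y.z -0.158 [ 0.45  0.09 -1.02  0.19 -0.31  0.42]
tcp [0.36 0.12 0.1 ] lean 23.6 az -23.8 y.z -0.158 [ 0.45  0.09 -1.02  0.19 -0.31  0.42]
tcp [0.36 0.12 0.1 ] lean 23.6 az -23.8 y.z -0.158 [ 0.45  0.09 -1.02  0.19 -0.31  0.42]
W 0.3 0.36 0.12
tcp [0.376 0.135 0.217] lean 35.7 az -3.2 y.z -0.053 [ 0.45 -0.23 -1.02  0.22 -0.29  0.33]
tcp [0.37  0.128 0.108] lean 25.7 az -20.1 y.z -0.147 [ 0.47  0.08 -1.02  0.16 -0.32  0.43]
tcp [0.361 0.121 0.101] lean 24.3 az -24.3 y.z -0.165 [ 0.47  0.09 -1.02  0.18 -0.33  0.44]
tcp [0.36 0.12 0.1 ] lean 24.2 az -24.7 y.z -0.166 [ 0.47  0.09 -1.02  0.19 -0.33  0.44]
W 0.6 0.36 0.12
tcp [0.387 0.146 0.247] lean 40.6 az 0.7 y.z -0.024 [ 0.46 -0.28 -1.02  0.17 -0.29  0.32]
tcp [0.402 0.16  0.167] lean 34.6 az -5.5 y.z -0.069 [ 0.51 -0.03 -1.02  0.07 -0.33  0.39]
tcp [0.385 0.142 0.123] lean 29.1 az -14.7 y.z -0.124 [ 0.5   0.06 -1.02  0.1  -0.34  0.43]
tcp [0.371 0.129 0.109] lean 26.5 az -20.9 y.z -0.155 [ 0
[... 465 characters left out ...]
 y.z -0.059 [ 0.44 -0.35 -1.02  0.38 -0.28  0.33]
tcp [0.335 0.113 0.115] lean 22.1 az -27.0 y.z -0.168 [ 0.46  0.02 -1.02  0.29 -0.31  0.44]
tcp [0.321 0.101 0.101] lean 20.2 az -36.2 y.z -0.198 [ 0.45  0.05 -1.02  0.33 -0.31  0.45]
tcp [0.32 0.1  0.1 ] lean 20.0 az -37.2 y.z -0.2 [ 0.45  0.05 -1.02  0.33 -0.31  0.45]
W 0.6 0.32 0.1
tcp [0.342 0.127 0.27 ] lean 39.9 az 0.5 y.z -0.025 [ 0.48 -0.43 -1.02  0.34 -0.29  0.33]
tcp [0.36  0.144 0.203] lean 33.8 az -5.4 y.z -0.068 [ 0.53 -0.2  -1.02  0.25 -0.33  0.42]
tcp [0.357 0.137 0.149] lean 28.3 az -14.5 y.z -0.121 [ 0.52 -0.05 -1.02  0.23 -0.34  0.45]
tcp [0.34  0.118 0.12 ] lean 24.0 az -25.9 y.z -0.172 [ 0.5   0.02 -1.02  0.28 -0.34  0.47]
```

{"method": "drive_tool", "body": {"rows": [{"translation": [-0.02, 0.0157, -0.04], "twist": 0, "gripper": 1}, {"translation": [-0.02, 0.0157, -0.04], "twist": 0, "gripper": 1}, {"translation": [-0.02, 0.0157, -0.04], "twist": 0, "gripper": 1}, {"translation": [0.03, 0.0175, -0.0203], "twist": 0, "gripper": 1}, {"translation": [0.03, 0.0175, -0.0203], "twist": 0, "gripper": 1}, {"translation": [0.03, 0.0175, -0.0203], "twist": 0, "gripper": 1}, {"translation": [0.035, -0.01, 0.035], "twist": 0, "gripper": 1}, {"translation": [0.035, -0.01, 0.035], "twist": 0, "gripper": 1}]}}

```text
t: 35.15
eef_pos: [0.3785, 0.0689, 0.2956]
orientation: [-0.029, 0.932, 0.01, 0.362]
contact_force: [0.5, 0.2, -0.2]
width: -0.001
finger_force: 0.0
```

```bash
python3 st.py
```

```text
t 35.15 tcp [0.3785 0.0689 0.2956] q [-0.0177 -0.5228 -1.0169  0.3367  0.0518 -0.0594] 
x [-0.7361 -0.0463 -0.6753] y [-0.061   0.9981 -0.0019] z [ 0.6742  0.0398 -0.7375] F [ 0.4709  0.2465 -0.1884] w -0.0010000649027160093 0.0
lean 42.479419728261476 az 3.3807138512812553
```

{"method": "drive_tool", "body": {"rows": [{"translation": [0.05, 0, 0.012], "twist": 0, "gripper": 1}, {"translation": [0.05, 0, 0.012], "twist": 0, "gripper": 1}, {"translation": [0.05, 0, 0.012], "twist": 0, "gripper": 1}]}}

```text
t: 35.52
eef_pos: [0.3262, 0.0735, 0.2735]
orientation: [-0.027, 0.951, 0.006, 0.307]
contact_force: [0.7, -0.3, 0.3]
width: -0.004
finger_force: 0.0
```

```bash
python3 st.py
```

```text
t 35.52 tcp [0.3262 0.0735 0.2735] q [ 0.0178 -0.5739 -1.0185  0.5012  0.0184 -0.0341] 
x [-0.8094 -0.0484 -0.5853] y [-0.0561  0.9984 -0.005 ] z [ 0.5846  0.0288 -0.8108] F [ 0.6806 -0.3133  0.2918] w -0.00396016557526614 0.0
lean 35.8222220621796 az 2.819256309232268
```

{"method": "drive_tool", "body": {"rows": [{"translation": [0.045, 0, 0.025], "twist": 0, "gripper": 1}, {"translation": [0.045, 0, 0.025], "twist": 0, "gripper": 1}, {"translation": [0.045, 0, 0.025], "twist": 0, "gripper": 1}]}}

```text
t: 35.9
eef_pos: [0.2999, 0.0871, 0.2457]
orientation: [-0.026, 0.966, -0.001, 0.256]
contact_force: [0.6, -0.5, -0.2]
width: -0.002
finger_force: 0.0
```

```bash
python3 st.py
```

```text
t 35.9 tcp [0.2999 0.0871 0.2457] q [ 0.1135 -0.5256 -1.0187  0.5627 -0.0449  0.0471] 
x [-0.868  -0.0516 -0.4938] y [-0.0504  0.9986 -0.0158] z [ 0.4939  0.0111 -0.8694] F [ 0.639  -0.5204 -0.1952] w -0.0018851780543089978 0.0
lean 29.60778870571883 az 1.2888241947216454
```

{"method": "drive_tool", "body": {"rows": [{"translation": [0.025, -0.012, 0.045], "twist": 0, "gripper": 1}, {"translation": [0.025, -0.012, 0.045], "twist": 0, "gripper": 1}, {"translation": [0.025, -0.012, 0.045], "twist": 0, "gripper": 1}, {"translation": [0.03, -0.012, 0.03], "twist": 0, "gripper": 1}]}}

```text
t: 36.4
eef_pos: [0.363, 0.0569, 0.1643]
orientation: [-0.025, 0.981, -0.009, 0.19]
contact_force: [0.4, 0.2, 0.2]
width: -0.004
finger_force: 0.0
```

```bash
python3 st.py
```

```text
t 36.4 tcp [0.363  0.0569 0.1643] q [-0.0173 -0.1808 -1.0178  0.3513 -0.0008 -0.0684] 
x [-0.9266 -0.0523 -0.3724] y [-0.0459  0.9986 -0.0262] z [ 0.3732 -0.0072 -0.9277] F [0.4395 0.1962 0.2388] w -0.0037845236143821477 0.0
lean 21.91919610133816 az -1.1054665447127097
```

{"method": "drive_tool", "body": {"rows": [{"translation": [-0.006, -0.0415, -0.0078], "twist": 0, "gripper": 1}, {"translation": [-0.006, -0.0415, -0.0078], "twist": 0, "gripper": 1}, {"translation": [0, 0, 0], "twist": 0, "gripper": 1}]}}

```text
t: 36.78
eef_pos: [0.373, -0.028, 0.1877]
orientation: [-0.022, 0.981, -0.01, 0.192]
contact_force: [0.8, -0.5, 0.3]
width: -0.001
finger_force: 0.0
```

```bash
python3 st.py
python3 - <<'E'
from h import *
s=telemetry.state(); M=R.from_quat(s["orientation"]).as_matrix(); P=np.array(s["eef_pos"])
a=np.radians(3.7); u=np.array([np.cos(a),np.sin(a),0]); H=np.array([.622,-.0105,.045])
off=.018*M[:,0]-.058*M[:,2]; print("off",off)
for th in(1.1,1.0,.9,.8,.7,.6,.5,.4,.3,.2,.1,0,-.02):
    w=H-u*.22*np.sin(th)+[0,0,.22*np.cos(th)]+off; print(th,w,"d",M.T@(w-P)); P=w
E
```

```text
t 36.77 tcp [ 0.373  -0.028   0.1877] q [-0.3144 -0.2069 -0.9626  0.4426  0.1068 -0.3391] 
x [-0.9253 -0.0469 -0.3763] y [-0.0395  0.9988 -0.0274] z [ 0.3771 -0.0105 -0.9261] F [ 0.7663 -0.478   0.2941] w -0.0013824658574378946 0.0
lean 22.16596558883517 az -1.5976899933007087
off [-0.0385 -0.0002  0.0469]
1.1 [ 0.3878 -0.0234  0.1917] d [-0.0155  0.004   0.0018]
1.0 [ 0.3987 -0.0227  0.2108] d [-0.0173 -0.0002 -0.0136]
0.9 [ 0.4115 -0.0219  0.2287] d [-0.0186 -0.0002 -0.0118]
0.8 [ 0.426  -0.0209  0.2452] d [-0.0197 -0.0001 -0.0098]
0.7 [ 0.442  -0.0199  0.2602] d [-0.0205 -0.     -0.0078]
0.6 [ 0.4595 -0.0188  0.2735] d [-0.0212  0.0001 -0.0057]
0.5 [ 0.4782 -0.0175  0.285 ] d [-0.0217  0.0002 -0.0036]
0.4 [ 0.498  -0.0163  0.2946] d [-0.0219  0.0002 -0.0014]
0.3 [ 0.5186 -0.0149  0.3021] d [-0.022   0.0003  0.0008]
0.2 [ 0.5399 -0.0136  0.3076] d [-0.0218  0.0004  0.003 ]
0.1 [ 0.5616 -0.0122  0.3108] d [-0.0214  0.0005  0.0051]
0 [ 0.5835 -0.0107  0.3119] d [-0.0208  0.0005  0.0072]
-0.02 [ 0.5879 -0.0104  0.3119] d [-0.0041  0.0001  0.0017]
```

{"method": "drive_tool", "body": {"rows": [{"translation": [-0.0155, 0.004, 0.0018], "twist": 0, "gripper": 1}, {"translation": [0, 0, 0], "twist": 0, "gripper": 1}, {"translation": [-0.0173, 0, -0.0136], "twist": 0, "gripper": 1}, {"translation": [-0.0186, 0, -0.0118], "twist": 0, "gripper": 1}, {"translation": [0, 0, 0], "twist": 0, "gripper": 1}]}}

```text
t: 37.4
eef_pos: [0.4074, -0.0167, 0.2262]
orientation: [-0.026, 0.982, -0.008, 0.188]
contact_force: [-7.3, -1.5, 2.8]
width: -0.003
finger_force: 2.9
```

```bash
python3 st.py
python3 - <<'E'
from h import *
d=cams.camera("side"); a=np.radians(3.7); u=np.array([np.cos(a),np.sin(a),0]); H=np.array([.622,-.0105,.045])
print([(l["at"],l["p"]) for l in landmark_of(d,"door_handle")])
for th in(1.1,1.0,.9,.8): print(th,proj(d,H-u*.22*np.sin(th)+[0,0,.22*np.cos(th)])[0])
E
```

```text
t 37.4 tcp [ 0.4074 -0.0167  0.2262] q [-0.2469 -0.1735 -0.8225  0.5527  0.0846 -0.2847] 
x [-0.928  -0.0547 -0.3684] y [-0.0487  0.9985 -0.0257] z [ 0.3693 -0.0059 -0.9293] F [-7.3361 -1.4731  2.8129] w -0.003332560455119985 2.8599373251199722
lean 21.673078386612104 az -0.920023553705162
[([303.3, 255.6], 0.84), ([287.5, 239.8], 0.47)]
1.1 [296.8497 272.9902]
1.0 [300.4405 264.2689]
0.9 [304.6733 255.6951]
0.8 [309.4892 247.393 ]
```

{"method": "drive_tool", "body": {"rows": [{"translation": [-0.0197, 0, -0.0098], "twist": 0, "gripper": 1}, {"translation": [-0.0205, 0, -0.0078], "twist": 0, "gripper": 1}, {"translation": [-0.0212, 0, -0.0057], "twist": 0, "gripper": 1}, {"translation": [-0.0217, 0, -0.0036], "twist": 0, "gripper": 1}, {"translation": [-0.0219, 0, -0.0014], "twist": 0, "gripper": 1}]}}

```text
t: 38.12
eef_pos: [0.4947, -0.0106, 0.2917]
orientation: [-0.026, 0.982, -0.008, 0.188]
contact_force: [-6.0, 0.1, 2.0]
width: 0.002
finger_force: 2.5
```

{"method": "drive_tool", "body": {"rows": [{"translation": [-0.022, 0, 0.0008], "twist": 0, "gripper": 1}, {"translation": [-0.0218, 0, 0.003], "twist": 0, "gripper": 1}, {"translation": [-0.016, 0, 0.004], "twist": 0, "gripper": 1}, {"translation": [0, 0, 0], "twist": 0, "gripper": 1}]}}

```text
t: 38.62
eef_pos: [0.5549, -0.0079, 0.3075]
orientation: [-0.026, 0.981, -0.008, 0.19]
contact_force: [0.1, 0.1, -0.7]
width: 0.003
finger_force: 0.0
```

```bash
python3 st.py
python3 - <<'E'
from h import *
d=cams.camera("side"); a=np.radians(3.7); u=np.array([np.cos(a),np.sin(a),0]); H=np.array([.622,-.0105,.045])
print([(l["at"],l["p"]) for l in landmark_of(d,"door_handle")])
for th in(.3,.2,.1,0): print(th,proj(d,H-u*.22*np.sin(th)+[0,0,.22*np.cos(th)])[0])
E
```

```text
t 38.62 tcp [ 0.5549 -0.0079  0.3075] q [-0.1503  0.066  -0.3803  0.7441  0.0504 -0.1945] 
x [-0.9261 -0.055  -0.3733] y [-0.0489  0.9985 -0.0259] z [ 0.3742 -0.0057 -0.9273] F [ 0.0921  0.0814 -0.7493] w 0.0026672059750889013 0.0
lean 21.974746002282703 az -0.8738910039154354
[([350.8, 205.9], 0.74)]
0.3 [339.586  213.8001]
0.2 [346.1871 209.266 ]
0.1 [352.7697 205.5906]
0 [359.2488 202.7974]
```

{"method": "drive_tool", "body": {"rows": [{"translation": [-0.01, 0, 0.003], "twist": 0, "gripper": 1}, {"translation": [-0.009, 0, 0.003], "twist": 0, "gripper": 1}, {"translation": [-0.006, 0, 0.002], "twist": 0, "gripper": 1}, {"translation": [0, 0, 0], "twist": 0, "gripper": 1}]}}

```text
t: 39.22
eef_pos: [0.5813, -0.0086, 0.3101]
orientation: [-0.025, 0.981, -0.009, 0.191]
contact_force: [-2.0, 1.5, -1.5]
width: -0.002
finger_force: 0.7
```

```bash
python3 st.py
```

```text
t 39.23 tcp [ 0.5813 -0.0086  0.3101] q [-0.1429  0.1163 -0.3178  0.7546  0.046  -0.1847] 
x [-0.9258 -0.0522 -0.3744] y [-0.0455  0.9986 -0.0265] z [ 0.3753 -0.0075 -0.9269] F [-1.9882  1.5159 -1.506 ] w -0.0021029341116013574 0.7278992654755712
lean 22.047111907744952 az -1.1454794381836297
```

{"method": "drive_tool", "body": {"rows": [{"translation": [-0.003, 0, 0.001], "twist": 0, "gripper": 1}, {"translation": [-0.002, 0, 0.001], "twist": 0, "gripper": 1}, {"translation": [0, 0, 0], "twist": 0, "gripper": 1}]}}

```text
t: 39.6
eef_pos: [0.5845, -0.0086, 0.3094]
orientation: [-0.025, 0.982, -0.009, 0.189]
contact_force: [-8.6, -0.3, 1.1]
width: -0.002
finger_force: 3.7
```

{"method": "drive_tool", "body": {"rows": [{"translation": [-0.002, 0, 0.001], "twist": 0, "gripper": 1}, {"translation": [0, 0, 0], "twist": 0, "gripper": 1}]}}

```text
t: 39.85
eef_pos: [0.5852, -0.0085, 0.3084]
orientation: [-0.024, 0.982, -0.009, 0.187]
contact_force: [-13.7, -0.7, 2.9]
width: 0.004
finger_force: 5.8
```

{"method": "drive_tool", "body": {"rows": [{"translation": [-0.003, 0, 0.001], "twist": 0, "gripper": 1}, {"translation": [0, 0, 0], "twist": 0, "gripper": 1}]}}

```text
t: 40.1
eef_pos: [0.5862, -0.0085, 0.3071]
orientation: [-0.024, 0.982, -0.009, 0.185]
contact_force: [-20.4, -0.9, 3.6]
width: 0.001
finger_force: 8.7
```

```bash
python3 st.py
python3 - <<'E'
from h import *
d=cams.camera("side"); a=np.radians(3.7); u=np.array([np.cos(a),np.sin(a),0]); H=np.array([.622,-.0105,.045])
print([(l["at"],l["p"]) for l in landmark_of(d,"door_handle")])
for th in(.1,.05,0): print(th,proj(d,H-u*.22*np.sin(th)+[0,0,.22*np.cos(th)])[0])
E
```

```text
t 40.1 tcp [ 0.5862 -0.0085  0.3071] q [-0.1396  0.135  -0.2993  0.7664  0.0417 -0.181 ] 
x [-0.9305 -0.0509 -0.3628] y [-0.0441  0.9987 -0.0269] z [ 0.3637 -0.0091 -0.9315] F [-20.3892  -0.8518   3.5702] w 0.0013319491404563994 8.712351098656654
lean 21.332138906979097 az -1.4259916649664182
[([359.1, 204.0], 0.9)]
0.1 [352.7697 205.5906]
0.05 [356.0273 204.0828]
0 [359.2488 202.7974]
```

{"method": "drive_tool", "body": {"rows": [{"translation": [0.01, 0, 0], "twist": 0, "gripper": 1}, {"translation": [0.03, 0, -0.02], "twist": 0, "gripper": 1}, {"translation": [0.03, 0, -0.04], "twist": 0, "gripper": 1}, {"translation": [0.03, 0, -0.04], "twist": 0, "gripper": 1}, {"translation": [0, 0, -0.03], "twist": 0, "gripper": 1}, {"translation": [0, 0, 0], "twist": 0, "gripper": 1}]}}

```text
t: 40.95
eef_pos: [0.4518, -0.013, 0.3975]
orientation: [-0.025, 0.98, -0.01, 0.196]
contact_force: [1.3, -0.3, 0.1]
width: -0.002
finger_force: 0.0
```

```bash
python3 st.py
python3 - <<'E'
from fit import *
d=cams.camera("side"); t=cams.camera("top"); a=np.radians(3.7); u=np.array([np.cos(a),np.sin(a),0]); H=np.array([.622,-.0105,.045])
for c in(d,t): print([(l["at"],round(l["p"],2)) for l in landmark_of(c,"door_handle")],[proj(c,H-u*.22*np.sin(th)+[0,0,.22*np.cos(th)])[0].round(1) for th in(.1,.05,0)])
print([(l["at"],round(l["p"],2)) for l in landmark_of(d,"dock_plug")],proj(d,[.7605,.0104,.06]),[o["bbox"] for o in outline_of(d,"dock")])
for q in("charger","bin","driver"): print(q,[l["at"] for l in landmark_of(t,q)][:1])
E
```

```text
t 40.95 tcp [ 0.4518 -0.013   0.3975] q [-0.2063 -0.1773 -0.3765  0.9832  0.0693 -0.243 ] 
x [-0.9223 -0.0523 -0.383 ] y [-0.0446  0.9986 -0.029 ] z [ 0.384  -0.0096 -0.9233] F [ 1.2505 -0.3107  0.1375] w -0.0024852003833818193 0.0
lean 22.586252723340902 az -1.4358078712883078
[([356.8, 202.8], 0.65)] [array([352.8, 205.6]), array([356. , 204.1]), array([359.2, 202.8])]
[([347.7, 184.3], 0.94), ([458.3, 252.6], 0.4)] [array([349.2, 196.2]), array([348.8, 191.4]), array([348.3, 186.8])]
[([204.7, 265.7], 0.83), ([152.0, 298.9], 0.69), ([154.0, 257.4], 0.67)] [[387.6831 256.2002]] [[199.0, 264.1, 224.6, 291.0], [159.4, 249.5, 193.9, 266.1], [134.7, 272.3, 160.7, 300.5]]
charger [[461.9, 252.7]]
bin [[210.6, 201.8]]
driver [[473.6, 197.3]]
```

```bash
python3 -c "from workcell import order; print(order.job_done())"
```

```text
the job is handed in; nothing more can be done
None
```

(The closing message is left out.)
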